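Change the slides in a latched bench incubator

TASK

Slide the orange thumb latch of the slide incubator to the left so that its cover springs fully open, move every finished slide (pink cap) from the incubator to lie flat, cap up, in the blue tray, and seat every fresh slide (green cap) flat and square, cap up, in a nest pocket of its own. When all are in place, push the cover down until the latch snaps shut again and press the blue start button right down; leave the tip box, the bottle and the tube rack where they are.

Things in the scene. Friction and masses are not known exactly. Their poses are not given: they have to be found in the camera images.
- latch_tab (a point): Centre of the incubator's orange ribbed thumb tab, on the deck in front of the cover, half-way along its front. Tab 18 mm (x) by 14 mm (y), 18 mm tall, top at 80 mm; this point is 11 mm above the 60 mm high deck. 30 mm of clear deck on either side. Axes are the incubator's: x from latch to hinge (away from the robot), y to the left seen from the robot, z up.
- latch (a joint): Travel of the thumb latch in m: 0 at home (latched), grows as the tab slides left (incubator +y), stop at 0.012. A spring returns it (1.2 N at home, 2.6 N at the stop). The cover is let go after about 6 mm; slide it to the stop to be sure. Once the cover has begun to rise the tab may go home.
- cover (a joint): Cover angle in rad: 0 shut and latched, 1.85 fully open, leaning back. A damped spring opens it in about 1 s and holds it open. To shut it, push on its outside near the front edge (about 2 N, 6 N for the last 5 mm): a pin on its front wall rides down the latch's bevelled nose, pushes the tab aside and snaps under it. It can be pushed 0.015 rad beyond 0.
- hinge_mid (a point): Middle of the cover's hinge line at the back of the incubator, 62 mm above the bench (housing 220 x 280 x 60 mm); axes as latch_tab (hinge line along y). The cover reaches 134 mm forward from here and 119 mm to each side. It is an inverted shallow tray: outer face 22 mm from the hinge line (above it when shut), walls 20 mm deep; the pin stands out 12 mm from its front wall.
- cover_front (a point): Point on the cover's outer (upper) face, 120 mm from the hinge line and 14 mm behind the front edge, in the middle (dark pad): the place to push when shutting. Moves with the cover; its z axis is the outward normal of that face, its x axis points from the front edge to the hinge.
- start (a joint): Travel of the blue round push button that starts the incubator, in m: 0 up, 0.006 fully down; a spring returns it (fully down takes 4 N).
- start_top (a point): Centre of the top of the blue start button (20 mm across, top 82 mm above the bench, in a black ring 36 mm across and 12 mm tall), on the deck in front of the cover's right end, 92 mm to the right of the latch. Press it straight down. Axes as latch_tab.
- pocket1 (a point): Pocket of the incubator's dark nest, leftmost of four seen from the robot: this point is the centre of a slide seated in it, 8 mm above the pocket floor. Axes as latch_tab: the pocket's 79 mm length runs along x, its 29 mm width along y; it is 5 mm deep (rim 3 mm below this point) with bevelled edges (3 mm wide, lead-in). The pockets are 58 mm apart (centre to centre). The nest top is level with the housing (60 mm above the bench).
- pocket2 (a point): Pocket of the incubator's dark nest, second from the left of four seen from the robot: this point is the centre of a slide seated in it, 8 mm above the pocket floor. Axes as latch_tab: the pocket's 79 mm length runs along x, its 29 mm width along y; it is 5 mm deep (rim 3 mm below this point) with bevelled edges (3 mm wide, lead-in). The pockets are 58 mm apart (centre to centre). The nest top is level with the housing (60 mm above the bench).
- pocket3 (a point): Pocket of the incubator's dark nest, second from the right of four seen from the robot: this point is the centre of a slide seated in it, 8 mm above the pocket floor. Axes as latch_tab: the pocket's 79 mm length runs along x, its 29 mm width along y; it is 5 mm deep (rim 3 mm below this point) with bevelled edges (3 mm wide, lead-in). The pockets are 58 mm apart (centre to centre). The nest top is level with the housing (60 mm above the bench).
- pocket4 (a point): Pocket of the incubator's dark nest, rightmost of four seen from the robot: this point is the centre of a slide seated in it, 8 mm above the pocket floor. Axes as latch_tab: the pocket's 79 mm length runs along x, its 29 mm width along y; it is 5 mm deep (rim 3 mm below this point) with bevelled edges (3 mm wide, lead-in). The pockets are 58 mm apart (centre to centre). The nest top is level with the housing (60 mm above the bench).
- fresh1_mid (a point): Centre (half-way up, 8 mm above its underside) of a fresh chamber slide, 76 x 26 x 16 mm, about 40 g: a pale 76 x 26 x 4 mm base plate carrying a 58 x 24 x 12 mm block of wells with a GREEN cap. x along its length, z up through its cap; which end is which does not matter. It starts on the white bench pad (2 mm thick). Three or four fresh slides are there; None if absent.
- fresh2_mid (a point): Centre (half-way up, 8 mm above its underside) of a fresh chamber slide, 76 x 26 x 16 mm, about 40 g: a pale 76 x 26 x 4 mm base plate carrying a 58 x 24 x 12 mm block of wells with a GREEN cap. x along its length, z up through its cap; which end is which does not matter. It starts on the white bench pad (2 mm thick). Three or four fresh slides are there; None if absent.
- fresh3_mid (a point): Centre (half-way up, 8 mm above its underside) of a fresh chamber slide, 76 x 26 x 16 mm, about 40 g: a pale 76 x 26 x 4 mm base plate carrying a 58 x 24 x 12 mm block of wells with a GREEN cap. x along its length, z up through its cap; which end is which does not matter. It starts on the white bench pad (2 mm thick). Three or four fresh slides are there; None if absent.
- fresh4_mid (a point): Centre (half-way up, 8 mm above its underside) of a fresh chamber slide, 76 x 26 x 16 mm, about 40 g: a pale 76 x 26 x 4 mm base plate carrying a 58 x 24 x 12 mm block of wells with a GREEN cap. x along its length, z up through its cap; which end is which does not matter. It starts on the white bench pad (2 mm thick). Three or four fresh slides are there; None if absent.
- done1_mid (a point): Centre (half-way up) of a finished chamber slide, 76 x 26 x 16 mm, about 40 g: a pale 76 x 26 x 4 mm base plate carrying a 58 x 24 x 12 mm block of wells with a PINK cap. Axes as for the fresh slides. It starts seated in a pocket of the incubator, under the cover. Two or three finished slides are there; None if absent.
- done2_mid (a point): Centre (half-way up) of a finished chamber slide, 76 x 26 x 16 mm, about 40 g: a pale 76 x 26 x 4 mm base plate carrying a 58 x 24 x 12 mm block of wells with a PINK cap. Axes as for the fresh slides. It starts seated in a pocket of the incubator, under the cover. Two or three finished slides are there; None if absent.
- done3_mid (a point): Centre (half-way up) of a finished chamber slide, 76 x 26 x 16 mm, about 40 g: a pale 76 x 26 x 4 mm base plate carrying a 58 x 24 x 12 mm block of wells with a PINK cap. Axes as for the fresh slides. It starts seated in a pocket of the incubator, under the cover. Two or three finished slides are there; None if absent.
- done4_mid (a point): Centre (half-way up) of a finished chamber slide, 76 x 26 x 16 mm, about 40 g: a pale 76 x 26 x 4 mm base plate carrying a 58 x 24 x 12 mm block of wells with a PINK cap. Axes as for the fresh slides. It starts seated in a pocket of the incubator, under the cover. Two or three finished slides are there; None if absent.
- tray: Blue open tray, fixed on the bench, 190 x 150 x 11 mm outside; origin at the centre of its underside, x along the 190 mm side; walls 4 mm, floor 4 mm thick, so a slide lying in it has its centre 12 mm above the bench. It stands left or right of the incubator, with the bench pad on the other side.
- pad: White bench pad with a blue edge, 210 x 200 x 2 mm, fixed on the bench; origin at the centre of its underside.
- tip_box: Bystander: dark blue pipette-tip box 122 x 87 x 66 mm, loose, behind the work; leave it alone.
- reagent_bottle: Bystander: bottle 70 mm across, 150 mm tall, loose, behind the work; leave it alone.
- tube_rack: Bystander: pink tube rack 110 x 70 x 22 mm, loose, behind the work; leave it alone.
Mind the look-alikes: they are no part of the job. Leave any black or purple look-alike of the part that bears fresh1_mid alone. Leave any purple look-alike of the part that bears fresh3_mid alone.

How it is judged (in metres and radians):
On the way, in this order (a step that is already met when the one before it is completed fails the run):
1. the thumb latch is slid aside (value of joint latch above 0.005 m).
2. the cover has sprung open (value of joint cover above 1.6 rad), for 0.2 s.
3. with the cover open, every finished slide lies flat in the tray and every fresh slide is seated in a pocket (x of done1_mid in the frame of tray between -0.085 and 0.085 m and y of done1_mid in the frame of tray between -0.065 and 0.065 m and z of each of done1_mid, done2_mid, done3_mid, done4_mid in the frame of tray below 0.0145 m and angle between each of done1_mid, done2_mid, done3_mid, done4_mid's own z axis and vertical below 0.05 rad and x of done2_mid in the frame of tray between -0.085 and 0.085 m and y of done2_mid in the frame of tray between -0.065 and 0.065 m and x of done3_mid in the frame of tray between -0.085 and 0.085 m and y of done3_mid in the frame of tray between -0.065 and 0.065 m and x of done4_mid in the frame of tray between -0.085 and 0.085 m and y of done4_mid in the frame of tray between -0.065 and 0.065 m and ((horizontal distance between fresh1_mid and pocket1 below 0.004 m and z of fresh1_mid in the frame of pocket1 between -0.002 and 0.0015 m and angle between fresh1_mid's own z axis and vertical below 0.03 rad and angle between the x axis of fresh1_mid and the x axis of pocket1, either way round below 0.06 rad) or (horizontal distance between fresh1_mid and pocket2 below 0.004 m and z of fresh1_mid in the frame of pocket2 between -0.002 and 0.0015 m and angle between fresh1_mid's own z axis and vertical below 0.03 rad and angle between the x axis of fresh1_mid and the x axis of pocket2, either way round below 0.06 rad) or (horizontal distance between fresh1_mid and pocket3 below 0.004 m and z of fresh1_mid in the frame of pocket3 between -0.002 and 0.0015 m and angle between fresh1_mid's own z axis and vertical below 0.03 rad and angle between the x axis of fresh1_mid and the x axis of pocket3, either way round below 0.06 rad) or (horizontal distance between fresh1_mid and pocket4 below 0.004 m and z of fresh1_mid in the frame of pocket4 between -0.002 and 0.0015 m and angle between fresh1_mid's own z axis and vertical below 0.03 rad and angle between the x axis of fresh1_mid and the x axis of pocket4, either way round below 0.06 rad)) and ((horizontal distance between fresh2_mid and pocket1 below 0.004 m and z of fresh2_mid in the frame of pocket1 between -0.002 and 0.0015 m and angle between fresh2_mid's own z axis and vertical below 0.03 rad and angle between the x axis of fresh2_mid and the x axis of pocket1, either way round below 0.06 rad) or (horizontal distance between fresh2_mid and pocket2 below 0.004 m and z of fresh2_mid in the frame of pocket2 between -0.002 and 0.0015 m and angle between fresh2_mid's own z axis and vertical below 0.03 rad and angle between the x axis of fresh2_mid and the x axis of pocket2, either way round below 0.06 rad) or (horizontal distance between fresh2_mid and pocket3 below 0.004 m and z of fresh2_mid in the frame of pocket3 between -0.002 and 0.0015 m and angle between fresh2_mid's own z axis and vertical below 0.03 rad and angle between the x axis of fresh2_mid and the x axis of pocket3, either way round below 0.06 rad) or (horizontal distance between fresh2_mid and pocket4 below 0.004 m and z of fresh2_mid in the frame of pocket4 between -0.002 and 0.0015 m and angle between fresh2_mid's own z axis and vertical below 0.03 rad and angle between the x axis of fresh2_mid and the x axis of pocket4, either way round below 0.06 rad)) and ((horizontal distance between fresh3_mid and pocket1 below 0.004 m and z of fresh3_mid in the frame of pocket1 between -0.002 and 0.0015 m and angle between fresh3_mid's own z axis and vertical below 0.03 rad and angle between the x axis of fresh3_mid and the x axis of pocket1, either way round below 0.06 rad) or (horizontal distance between fresh3_mid and pocket2 below 0.004 m and z of fresh3_mid in the frame of pocket2 between -0.002 and 0.0015 m and angle between fresh3_mid's own z axis and vertical below 0.03 rad and angle between the x axis of fresh3_mid and the x axis of pocket2, either way round below 0.06 rad) or (horizontal distance between fresh3_mid and pocket3 below 0.004 m and z of fresh3_mid in the frame of pocket3 between -0.002 and 0.0015 m and angle between fresh3_mid's own z axis and vertical below 0.03 rad and angle between the x axis of fresh3_mid and the x axis of pocket3, either way round below 0.06 rad) or (horizontal distance between fresh3_mid and pocket4 below 0.004 m and z of fresh3_mid in the frame of pocket4 between -0.002 and 0.0015 m and angle between fresh3_mid's own z axis and vertical below 0.03 rad and angle between the x axis of fresh3_mid and the x axis of pocket4, either way round below 0.06 rad)) and ((horizontal distance between fresh4_mid and pocket1 below 0.004 m and z of fresh4_mid in the frame of pocket1 between -0.002 and 0.0015 m and angle between fresh4_mid's own z axis and vertical below 0.03 rad and angle between the x axis of fresh4_mid and the x axis of pocket1, either way round below 0.06 rad) or (horizontal distance between fresh4_mid and pocket2 below 0.004 m and z of fresh4_mid in the frame of pocket2 between -0.002 and 0.0015 m and angle between fresh4_mid's own z axis and vertical below 0.03 rad and angle between the x axis of fresh4_mid and the x axis of pocket2, either way round below 0.06 rad) or (horizontal distance between fresh4_mid and pocket3 below 0.004 m and z of fresh4_mid in the frame of pocket3 between -0.002 and 0.0015 m and angle between fresh4_mid's own z axis and vertical below 0.03 rad and angle between the x axis of fresh4_mid and the x axis of pocket3, either way round below 0.06 rad) or (horizontal distance between fresh4_mid and pocket4 below 0.004 m and z of fresh4_mid in the frame of pocket4 between -0.002 and 0.0015 m and angle between fresh4_mid's own z axis and vertical below 0.03 rad and angle between the x axis of fresh4_mid and the x axis of pocket4, either way round below 0.06 rad)) and value of joint cover above 1 rad), for 0.2 s.
4. the cover is shut and the latch has snapped home (value of joint cover below 0.025 rad and value of joint latch below 0.002 m), for 0.2 s.
5. with the cover latched, the start button is pressed down (all of step 4 and value of joint start above 0.004 m).
At the end, for the whole second after the job is handed in: Finished slides flat (0.05 rad), cap up, on the tray floor; fresh slides each in a pocket: centre within 4 mm, at most 1.5 mm high, level to 0.03 rad, square to 0.06 rad; cover shut (under 0.025 rad), latch home (under 2 mm) (all of step 4 and x of done1_mid in the frame of tray between -0.085 and 0.085 m and y of done1_mid in the frame of tray between -0.065 and 0.065 m and z of each of done1_mid, done2_mid, done3_mid, done4_mid in the frame of tray below 0.0145 m and angle between each of done1_mid, done2_mid, done3_mid, done4_mid's own z axis and vertical below 0.05 rad and x of done2_mid in the frame of tray between -0.085 and 0.085 m and y of done2_mid in the frame of tray between -0.065 and 0.065 m and x of done3_mid in the frame of tray between -0.085 and 0.085 m and y of done3_mid in the frame of tray between -0.065 and 0.065 m and x of done4_mid in the frame of tray between -0.085 and 0.085 m and y of done4_mid in the frame of tray between -0.065 and 0.065 m and ((horizontal distance between fresh1_mid and pocket1 below 0.004 m and z of fresh1_mid in the frame of pocket1 between -0.002 and 0.0015 m and angle between fresh1_mid's own z axis and vertical below 0.03 rad and angle between the x axis of fresh1_mid and the x axis of pocket1, either way round below 0.06 rad) or (horizontal distance between fresh1_mid and pocket2 below 0.004 m and z of fresh1_mid in the frame of pocket2 between -0.002 and 0.0015 m and angle between fresh1_mid's own z axis and vertical below 0.03 rad and angle between the x axis of fresh1_mid and the x axis of pocket2, either way round below 0.06 rad) or (horizontal distance between fresh1_mid and pocket3 below 0.004 m and z of fresh1_mid in the frame of pocket3 between -0.002 and 0.0015 m and angle between fresh1_mid's own z axis and vertical below 0.03 rad and angle between the x axis of fresh1_mid and the x axis of pocket3, either way round below 0.06 rad) or (horizontal distance between fresh1_mid and pocket4 below 0.004 m and z of fresh1_mid in the frame of pocket4 between -0.002 and 0.0015 m and angle between fresh1_mid's own z axis and vertical below 0.03 rad and angle between the x axis of fresh1_mid and the x axis of pocket4, either way round below 0.06 rad)) and ((horizontal distance between fresh2_mid and pocket1 below 0.004 m and z of fresh2_mid in the frame of pocket1 between -0.002 and 0.0015 m and angle between fresh2_mid's own z axis and vertical below 0.03 rad and angle between the x axis of fresh2_mid and the x axis of pocket1, either way round below 0.06 rad) or (horizontal distance between fresh2_mid and pocket2 below 0.004 m and z of fresh2_mid in the frame of pocket2 between -0.002 and 0.0015 m and angle between fresh2_mid's own z axis and vertical below 0.03 rad and angle between the x axis of fresh2_mid and the x axis of pocket2, either way round below 0.06 rad) or (horizontal distance between fresh2_mid and pocket3 below 0.004 m and z of fresh2_mid in the frame of pocket3 between -0.002 and 0.0015 m and angle between fresh2_mid's own z axis and vertical below 0.03 rad and angle between the x axis of fresh2_mid and the x axis of pocket3, either way round below 0.06 rad) or (horizontal distance between fresh2_mid and pocket4 below 0.004 m and z of fresh2_mid in the frame of pocket4 between -0.002 and 0.0015 m and angle between fresh2_mid's own z axis and vertical below 0.03 rad and angle between the x axis of fresh2_mid and the x axis of pocket4, either way round below 0.06 rad)) and ((horizontal distance between fresh3_mid and pocket1 below 0.004 m and z of fresh3_mid in the frame of pocket1 between -0.002 and 0.0015 m and angle between fresh3_mid's own z axis and vertical below 0.03 rad and angle between the x axis of fresh3_mid and the x axis of pocket1, either way round below 0.06 rad) or (horizontal distance between fresh3_mid and pocket2 below 0.004 m and z of fresh3_mid in the frame of pocket2 between -0.002 and 0.0015 m and angle between fresh3_mid's own z axis and vertical below 0.03 rad and angle between the x axis of fresh3_mid and the x axis of pocket2, either way round below 0.06 rad) or (horizontal distance between fresh3_mid and pocket3 below 0.004 m and z of fresh3_mid in the frame of pocket3 between -0.002 and 0.0015 m and angle between fresh3_mid's own z axis and vertical below 0.03 rad and angle between the x axis of fresh3_mid and the x axis of pocket3, either way round below 0.06 rad) or (horizontal distance between fresh3_mid and pocket4 below 0.004 m and z of fresh3_mid in the frame of pocket4 between -0.002 and 0.0015 m and angle between fresh3_mid's own z axis and vertical below 0.03 rad and angle between the x axis of fresh3_mid and the x axis of pocket4, either way round below 0.06 rad)) and ((horizontal distance between fresh4_mid and pocket1 below 0.004 m and z of fresh4_mid in the frame of pocket1 between -0.002 and 0.0015 m and angle between fresh4_mid's own z axis and vertical below 0.03 rad and angle between the x axis of fresh4_mid and the x axis of pocket1, either way round below 0.06 rad) or (horizontal distance between fresh4_mid and pocket2 below 0.004 m and z of fresh4_mid in the frame of pocket2 between -0.002 and 0.0015 m and angle between fresh4_mid's own z axis and vertical below 0.03 rad and angle between the x axis of fresh4_mid and the x axis of pocket2, either way round below 0.06 rad) or (horizontal distance between fresh4_mid and pocket3 below 0.004 m and z of fresh4_mid in the frame of pocket3 between -0.002 and 0.0015 m and angle between fresh4_mid's own z axis and vertical below 0.03 rad and angle between the x axis of fresh4_mid and the x axis of pocket3, either way round below 0.06 rad) or (horizontal distance between fresh4_mid and pocket4 below 0.004 m and z of fresh4_mid in the frame of pocket4 between -0.002 and 0.0015 m and angle between fresh4_mid's own z axis and vertical below 0.03 rad and angle between the x axis of fresh4_mid and the x axis of pocket4, either way round below 0.06 rad))); the robot touches nothing.
It fails at once if the tip box is shifted by more than 3 cm (distance of tip_box from where it was at the start of the episode above 0.03 m).
It fails at once if the reagent bottle is shifted by more than 3 cm (distance of reagent_bottle from where it was at the start of the episode above 0.03 m).
It fails at once if the tube rack is shifted by more than 3 cm (distance of tube_rack from where it was at the start of the episode above 0.03 m).
Of fresh1, fresh2, fresh3, fresh4 only 3 to 4 are there at a start; the rules pass over those that are not, and their reading is None.
Of done1, done2, done3, done4 only 2 to 3 are there at a start; the rules pass over those that are not, and their reading is None.
At some moment in a run one of fresh1, fresh2, fresh3, fresh4 may be knocked a few centimetres aside while the robot is not near it.
Once in a run the grip may slacken for a moment while it holds something.
It also fails if it takes over 208 s, if anything falls off the work surface, if the arm or the gripper's body presses on something with over 40 N, if the wrist force passes 120 N, or if a joint passes its speed limit or range.

ROBOT

A 6-joint arm with a two-finger parallel gripper is mounted at the origin on the work surface. World frame = base frame: x ahead of the robot, y to its left, z up, the work surface at z = 0. Lengths are in mm, angles in degrees, forces in N, time in s.
With the tool pointing down it reaches from about 350 to 850 mm from the base axis. Payload 8.1 kg.
Tool frame: the origin (TCP) lies midway between the tips of the shut fingers; the grasp point (between the pads) lies 19 mm behind it; z points along the fingers, y is the direction in which the jaws open and shut (so a half turn about z gives the same grasp; the last joint's range is limited). The gripper opens to 93 mm and grips with 3 to 60 N. Pads are 15 mm wide; open, the fingers measure 128 mm over their backs; the gripper's body (75 mm by 188 mm) begins 65 mm behind the grasp point.
Start: joints at [-71.127, 7.471, 85.268, -0, 87.261, -4.893], TCP at [241.824, -549.114, 197.335] pointing down, gripper open.
Joint ranges: [-169.43, 169.43], [-51.17, 129.36], [1.28, 143.12], [-76.62, 256.62], [0, 156.53], [-152.29, 152.29]. Speed limits (degrees/s): [136.94, 136.94, 159.86, 180, 180, 180].

INTERFACE

Orientations are given as a 3x3 rotation matrix whose columns are the frame's x, y, z axes.
In Python, from cell import robot gives the robot as it stands. The module is installed in compiled form; this text tells all that it offers.
- The arm moves only by the tool arm_command, never from a script. Its argument "rows" is one flat list of numbers, 7 for each row, row after row: the turn, a rotation vector about the tool's x, y, z in degrees, then the shift along the tool's x, y, z in cm, then the closure in counts, from 0 (fully open) to 255 (shut). In form: [ax, ay, az, x, y, z, grip, ax, ay, az, x, y, z, grip, ...]. A call has 1 to 20 rows; each row shifts and turns the commanded pose from where the row before left it, along the tool's axes as they then stand; what a row does not reach is not made up. A row lasts 1/8 s, in which the tool goes at most 62.5 mm and 10.7 degrees, less where a joint would pass 70% of its speed; a pose out of reach is approached as far as the arm can. A call with a gripper value outside its range is refused whole. The fingers move at their own pace and stop on an object; "grip_force" is the grip in N (left out, the last holds). Time passes only in rows, so rows that do not move let the fingers close. It gives the time, the measured TCP pose, the force and the opening at its end, in the units of the state.
- robot.state(): the state, without advancing time (a new reading comes with each control period).
- robot.read_camera(name): name is "scene" or "top"; returns (picture, depth): 480x640x3 uint8, red, green, blue; 480x640 float32, mm along the optical axis (not along the pixel's ray), 0 where there is no reading.
- robot.camera_params(name): a dict with "fx", "fy", "cx", "cy" (pixels), "k1" (the pictures are not rectified: a ray, as slopes to the right and down, at radius r is drawn at 1 + k1 r^2 times it, then the intrinsics apply), "eye" and "attitude" of the camera in the world. Camera axes: x right, y down, z forward; pixel columns grow to the right and rows downward; lengths in mm; the calibration is good to about 2 mm. A picture is of the moment at which its call begins. camera_params takes no time and is no camera call.
- robot.job_done(): hands the job in, once; it reports no verdict.
The state is a dict: "t": time; "joint_pos": joint angles; "qd": joint speeds; "tau": joint torques, N m; "eef_pos": TCP position; "eef_rot": TCP orientation; "contact_force": force on the tool from outside, world axes, zero at the start; "moment": the same for the moment, N m; "opening": opening from 0.0 (shut) to 1.0 (fully open).
Only numpy, scipy, OpenCV 4.12 (cv2) and the standard library are available. Lean on these libraries where they do the work, as an engineer would, in place of code of your own. Each camera call takes 0.05 s, during which the arm holds its last target. There are 200 camera calls.

## Working session

There is one attempt and no reset: what is moved stays moved. The work goes in short steps, Python scripts to look and compute and a tool call to move; the robot and the scene stay as the last step left them, time stands still between calls to the robot, and variables do not carry over. Pictures are saved under pics/ and viewed, about 12 in all and at most 16, crops included, and the job is handed in when it is done.

Besides the shell and the picture viewer there is one more tool, called after "Emit:" as a command line: name --argument value ..., lists and objects as JSON in quotes. arm_command: Moves the arm, as the interface text tells. Its arguments: {"type":"object","properties":{"rows":{"type":"array"},"grip_force":{"type":"number"}},"required":["rows"]}

```bash
mkdir -p pics
cat > h.py <<'E'
import numpy as np, cv2
from cell import robot
def params(n):
    p=robot.camera_params(n); K=np.array([[p['fx'],0,p['cx']],[0,p['fy'],p['cy']],[0,0,1.]])
    return p,K,np.array(p['eye']),np.array(p['attitude'])
def rays(n,uv):
    p,K,e,R=params(n); uv=np.atleast_2d(np.array(uv,float))
    d=np.stack([(uv[:,0]-p['cx'])/p['fx'],(uv[:,1]-p['cy'])/p['fy']],1); s=d.copy()
    for _ in range(20): s=d/(1+p['k1']*(s**2).sum(1,keepdims=True))
    return e,np.c_[s,np.ones(len(s))]@R.T
def onplane(n,uv,z):
    e,d=rays(n,uv); return e+d*((z-e[2])/d[:,2])[:,None]
def cloud(n,dep):
    v,u=np.mgrid[0:480,0:640]; e,d=rays(n,np.c_[u.ravel(),v.ravel()])
    return (e+d*dep.reshape(-1,1)).reshape(480,640,3)
def proj(n,X):
    p,K,e,R=params(n); c=(np.atleast_2d(X)-e)@R; s=c[:,:2]/c[:,2:]; s=s*(1+p['k1']*(s**2).sum(1,keepdims=True))
    return s*[p['fx'],p['fy']]+[p['cx'],p['cy']]
E
python3 - <<'E'
from h import *
for n in('scene','top'):
    im,d=robot.read_camera(n); cv2.imwrite(f'pics/{n}0.png',im[...,::-1]); np.save(f'{n}0.npy',d)
    p=robot.camera_params(n); print(p)
s=robot.state(); print(s['t'],s['eef_pos'],s['eef_rot'],s['opening'])
E
```

```text
{'fx': 577.5406146698818, 'fy': 577.5406146698818, 'cx': 324.8461131930872, 'cy': 240.02532355123174, 'k1': -0.13385358222934002, 'eye': array([1500.69712923,   15.25516607, 1290.68921299]), 'attitude': array([[-9.63251606e-02,  7.83124925e-01, -6.14358866e-01],
       [ 9.95349727e-01,  7.54021113e-02, -5.99453375e-02],
       [-6.20732315e-04, -6.17276173e-01, -7.86746300e-01]])}
{'fx': 497.4117719594729, 'fy': 497.4117719594729, 'cx': 315.0441968799467, 'cy': 244.3093624287867, 'k1': 0.037956017942927286, 'eye': array([ 311.9020701 ,  -77.62292322, 1173.78083487]), 'attitude': array([[ 0.07915146, -0.97669234,  0.19951723],
       [-0.99685547, -0.07679235,  0.01954753],
       [-0.00377052, -0.20043705, -0.97969933]])}
0.1 [ 241.64209415 -548.60717164  196.39399272] [[ 9.15187327e-01  4.03028337e-01 -5.62659660e-04]
 [ 4.03028718e-01 -9.15186068e-01  1.52077181e-03]
 [ 9.79758512e-05 -1.61855909e-03 -9.99998685e-01]] 1.0010048900493838
```

View pics/top0.png

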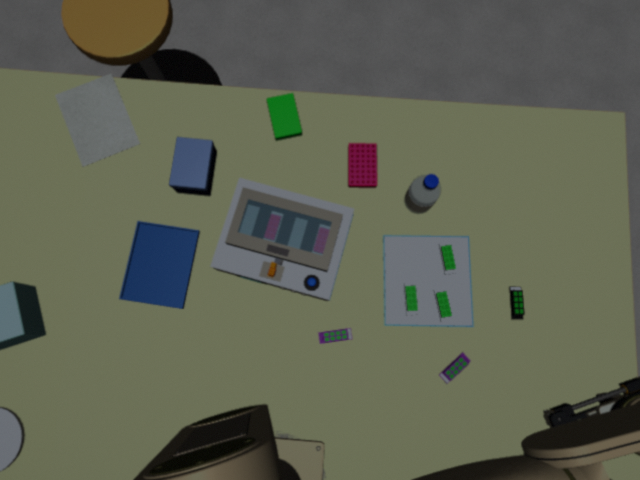

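View pics/scene0.png

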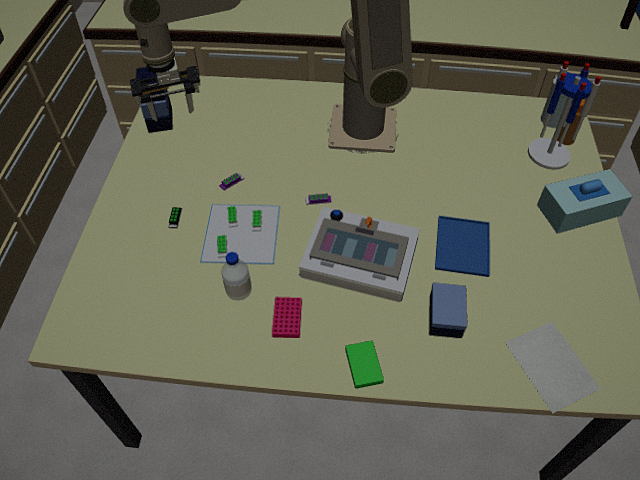

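Top view: the three green-capped slides on the white pad are at (410,298), (443,304) and (447,258). These are the fresh ones. The look-alikes are purple at (335,336) and (455,367) and black at (517,302), all off the pad. Pink slides show in pockets 2 (273,227) and 4 (321,239). The latch is at (272,269), the button at (312,283) and the tray at (160,265).

```bash
cat >> h.py <<'E'
def slides(n,im,z,lo,hi,zlo=None,minA=60):
    """min-area rects of colour blobs cast on plane z -> list of (x,y,yaw of long axis, L,W, u,v)"""
    hsv=cv2.cvtColor(im,cv2.COLOR_RGB2HSV); m=cv2.inRange(hsv,lo,hi); m=cv2.morphologyEx(m,cv2.MORPH_CLOSE,np.ones((3,3)))
    out=[]
    for c in cv2.findContours(m,cv2.RETR_EXTERNAL,cv2.CHAIN_APPROX_NONE)[0]:
        if cv2.contourArea(c)<minA: continue
        uv=c[:,0,:]; P=onplane(n,uv,z)[:,:2].astype(np.float32)
        (x,y),(a,b),t=cv2.minAreaRect(P)
        if a<b: a,b,t=b,a,t+90
        u,v=uv.mean(0); out.append([round(float(q),1) for q in (x,y,(t+90)%180-90,a,b,u,v)])
    return out
GREEN=((50,120,90),(75,255,255)); PINK=((140,60,60),(179,255,255)); BLUE=((100,120,40),(125,255,255)); ORANGE=((3,150,100),(20,255,255))
E
python3 - <<'E'
from h import *
for n in('top','scene'):
    im=cv2.imread(f'pics/{n}0.png')[...,::-1].copy()
    print(n)
    for nm,z,c,a in(('green',18,GREEN,30),('tray/blue z11',11,BLUE,60),('button z82',82,BLUE,20),('pink67',71,PINK,30),('orange80',80,ORANGE,15)):
        print(nm); [print('  ',s) for s in slides(n,im,z,*c,minA=a)]
    # white housing top
    X=cloud(n,np.load(f'{n}0.npy')); hsv=cv2.cvtColor(im,cv2.COLOR_RGB2HSV)
    box=(X[...,0]>350)&(X[...,0]<800)&(abs(X[...,1])<250)
    m=box&(abs(X[...,2]-60)<6); k=cv2.connectedComponentsWithStats(m.astype(np.uint8)); i=1+np.argmax(k[2][1:,4])
    P=X[k[1]==i][:,:2].astype(np.float32); print('housing',cv2.minAreaRect(P),np.median(X[k[1]==i][:,2]))
    c=max(cv2.findContours((k[1]==i).astype(np.uint8),cv2.RETR_EXTERNAL,cv2.CHAIN_APPROX_NONE)[0],key=cv2.contourArea)
    print('contour',cv2.minAreaRect(onplane(n,c[:,0],60)[:,:2].astype(np.float32)))
top=cv2.imread('pics/top0.png')
a=cv2.resize(top[170:310,205:365],(800,700))[:600]; b=cv2.resize(top[230:390,310:530],(800,582))
cv2.imwrite('pics/crops.png',np.vstack([cv2.resize(a,(480,300)),cv2.resize(b,(480,300))]))
E
```

```text
top
green
   [340.8, -122.9, -76.2, 32.7, 14.4, 337.9, 335.0]
   [430.7, -361.2, 15.5, 56.5, 21.9, 443.6, 304.0]
   [438.6, -286.4, 7.5, 56.2, 21.8, 411.0, 297.8]
   [541.8, -368.9, 12.7, 56.6, 22.2, 448.1, 257.0]
   [871.4, 49.9, 17.3, 107.3, 69.7, 283.7, 114.7]
tray/blue z11
   [459.2, -53.2, 4.5, 21.3, 21.2, 311.1, 281.5]
   [473.1, 307.7, -4.3, 186.7, 148.5, 159.4, 264.8]
   [728.2, -322.9, -40.5, 34.4, 32.8, 430.6, 181.0]
button z82
   [450.2, -54.7, 4.5, 20.0, 19.9, 311.1, 281.5]
   [463.3, 284.2, -4.3, 175.3, 139.5, 159.4, 264.8]
   [702.7, -308.0, -40.5, 32.3, 30.8, 430.6, 181.0]
pink67
   [548.4, -67.7, -11.8, 54.1, 20.2, 320.7, 239.5]
   [570.5, 45.6, -10.9, 54.9, 21.7, 272.0, 226.5]
   [735.2, -150.1, 3.8, 106.3, 65.8, 362.1, 164.2]
orange80
   [472.4, 36.3, 4.5, 24.7, 11.1, 271.6, 268.3]
   [1033.9, 474.9, -84.6, 249.5, 147.9, 115.7, 24.0]
housing ((550.75341796875, 20.177688598632812), (282.8867492675781, 221.48411560058594), 78.96257019042969) 59.06121233859267
contour ((549.928466796875, 19.803802490234375), (281.6124572753906, 220.65643310546875), 78.8575210571289)
sc
[... 657 characters left out ...]
7.6, -55.4, 5.0, 18.4, 16.6, 336.0, 212.5]
   [294.1, 681.5, -67.1, 110.4, 60.0, 589.1, 189.8]
   [-182.3, 710.1, -29.5, 340.3, 122.4, 569.7, 94.3]
pink67
   [793.3, -147.4, 3.6, 113.1, 66.3, 286.6, 317.3]
   [575.1, 44.0, -11.7, 56.8, 22.6, 369.6, 251.5]
   [552.0, -69.8, -11.2, 58.3, 22.9, 327.7, 241.4]
   [400.5, -107.4, -80.2, 61.4, 32.1, 318.9, 199.3]
   [370.1, -388.7, 45.8, 32.7, 29.2, 224.9, 185.0]
orange80
   [481.3, 35.7, 2.7, 35.7, 13.7, 368.7, 221.9]
housing ((554.3132934570312, 17.941696166992188), (281.5248718261719, 226.7880859375), 79.10078430175781) 58.44974599076943
contour ((556.7291870117188, 17.941299438476562), (280.3133239746094, 222.63055419921875), 78.94544982910156)
```

View pics/crops.png

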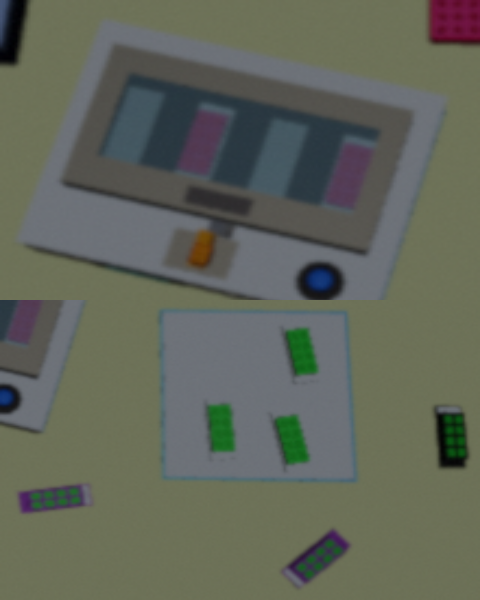

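The crop confirms it: only the three pad slides have pale bases, and the other three have purple or black ones. The pockets, counted from the left, hold pink in 2 and 4 and nothing in 1 and 3. I'll set up a move calculator and go above the latch.

```bash
cat > mv.py <<'E'
import sys,numpy as np
from cell import robot
def go(tgt,cur=None):
    """tgt x,y,z,a(deg tool-x heading). prints turn about tool z (deg) and then shift in tool axes (cm) after the turn"""
    s=robot.state()
    if cur is None:
        R=np.array(s['eef_rot']); cur=[*s['eef_pos'],np.degrees(np.arctan2(R[1,0],R[0,0]))]
    x,y,z,a=tgt; d=np.array([x,y,z])-cur[:3]; r=np.radians(a); c,n=np.cos(r),np.sin(r)
    sh=np.array([d[0]*c+d[1]*n,d[0]*n-d[1]*c,-d[2]])/10
    tz=-(a-cur[3]); print('turn z %.2f  shift cm %.2f %.2f %.2f'%(tz,*sh),'| min rows: turn %d shift %d'%(np.ceil(abs(tz)/10),np.ceil(np.linalg.norm(sh)/4.5)))
    return list(tgt)
if __name__=='__main__':
    s=robot.state(); print('t',s['t'],'p',np.round(s['eef_pos'],1),'F',np.round(s['contact_force'],1),'op',round(s['opening'],3))
    cur=None
    for a in sys.argv[1:]: cur=go([float(q) for q in a.split(',')],cur)
E
python3 mv.py 461.4,4.1,130,-11.1 461.4,4.1,69,-11.1
```

```text
t 0.1 p [ 241.6 -548.6  196.4] F [-0.3  0.4  0.3] op 1.001
turn z 34.87  shift cm 10.92 -58.47 6.64 | min rows: turn 4 shift 14
turn z -0.00  shift cm 0.00 -0.00 6.10 | min rows: turn 0 shift 2
```

Emit:
arm_command --rows '[0,0,8.72,0,0,0,255,0,0,8.72,0,0,0,255,0,0,8.72,0,0,0,255,0,0,8.71,0,0,0,255,0,0,0,0.78,-4.18,0.47,255,0,0,0,0.78,-4.18,0.47,255,0,0,0,0.78,-4.18,0.47,255,0,0,0,0.78,-4.18,0.47,255,0,0,0,0.78,-4.18,0.47,255,0,0,0,0.78,-4.18,0.47,255,0,0,0,0.78,-4.18,0.47,255,0,0,0,0.78,-4.18,0.47,255,0,0,0,0.78,-4.18,0.47,255,0,0,0,0.78,-4.18,0.47,255,0,0,0,0.78,-4.18,0.47,255,0,0,0,0.78,-4.18,0.47,255,0,0,0,0.78,-4.18,0.47,255,0,0,0,0.78,-4.13,0.47,255]' --grip_force 20

```text
t: 2.35
eef_pos: [461.7, 5.1, 131.1]
eef_rot: [[0.981, -0.192, -0.0], [-0.192, -0.981, -0.0], [-0.0, 0.0, -1.0]]
contact_force: [0.9, -0.4, -0.4]
opening: 0.006
```

```bash
python3 mv.py 461.4,4.1,69,-11.1
python3 - <<'E'
from h import *
im,d=robot.read_camera('scene'); cv2.imwrite('pics/s1.png',cv2.resize(im[150:300,270:450][...,::-1],(720,600))); 
p=robot.state()['eef_pos']; print(p,proj('scene',p),(proj('scene',p)-[270,150])*4)
E
```

```text
t 2.35 p [461.7   5.1 131.1] F [ 0.9 -0.4 -0.4] op 0.006
turn z 0.01  shift cm -0.01 0.10 6.21 | min rows: turn 1 shift 2
[462.45815629   8.9871701  130.48209597] [[359.9945859 203.8035496]] [[359.9783436  215.21419838]]
```

View pics/s1.png

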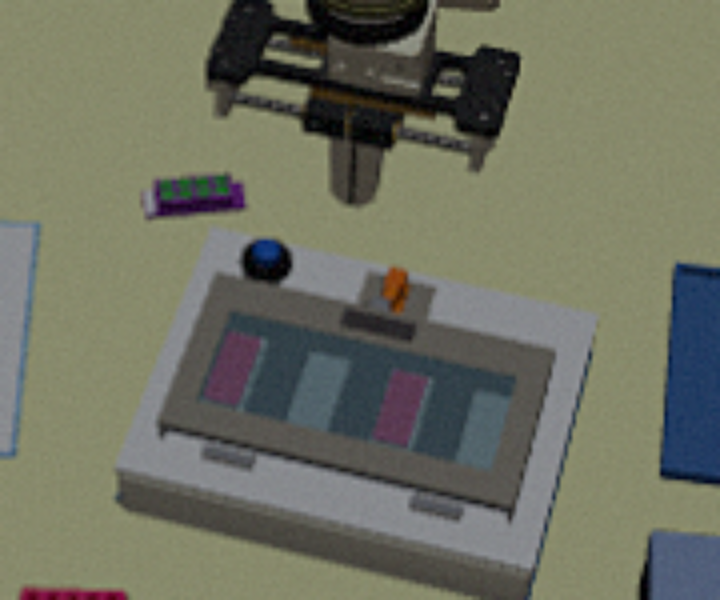

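Emit:
arm_command --rows '[0,0,0,0,0,0,255,0,0,0,0,0,0,255]'

```text
t: 2.65
eef_pos: [461.2, 3.0, 131.4]
eef_rot: [[0.981, -0.193, -0.001], [-0.193, -0.981, -0.0], [-0.0, 0.0, -1.0]]
contact_force: [-0.5, 0.4, -0.1]
opening: 0.005
```

```bash
python3 mv.py 461.4,4.1,69,-11.1
python3 - <<'E'
from h import *
p=robot.state()['eef_pos']; R=np.array(robot.state()['eef_rot']); print(p)
for n in('scene','top'):
    im,d=robot.read_camera(n); X=cloud(n,d); L=(X-p)@R
    m=(abs(L[...,0])<30)&(abs(L[...,1])<30)&(L[...,2]>-50)&(L[...,2]<12)&(d>0)&(X[...,2]>105)
    print(n,m.sum(), 'tool-frame pct5/50/95',np.round(np.percentile(L[m],[2,50,98],axis=0),1).tolist() if m.any() else '')
    v,u=np.nonzero(m); print(' pix',u.min(),u.max(),v.min(),v.max(),'proj',np.round(proj(n,p),1))
    print(' proj corners',np.round(proj(n,[p+R@[a,b,0] for a in(-7.5,7.5) for b in(-17.5,17.5)]),1).tolist())
    cv2.imwrite(f'pics/f_{n}.png',im[...,::-1])
E
```

```text
t 2.65 p [461.2   3.  131.4] F [-0.5  0.4 -0.1] op 0.005
turn z -0.02  shift cm -0.01 -0.11 6.24 | min rows: turn 1 shift 2
[461.24954171   3.0471045  131.37598747]
scene 88 tool-frame pct5/50/95 [[4.6, -13.3, -49.5], [11.7, 1.1, -37.7], [15.0, 18.0, -21.4]]
 pix 351 364 191 201 proj [[357.8 203.1]]
 proj corners [[364.8, 202.5], [352.3, 199.7], [363.5, 206.5], [350.8, 203.7]]
top 0 tool-frame pct5/50/95 Traceback (most recent call last):
  File "<stdin>", line 7, in <module>
    return umr_minimum(a, axis, None, out, keepdims, initial, where)
ValueError: zero-size array to reduction operation minimum which has no identity
```

Emit:
arm_command --rows '[0,0,0,0,0,3.1,255,0,0,0,0,0,3.1,255,0,0,0,0,0,0,255,0,0,0,0,-0.5,0,255,0,0,0,0,-0.5,0,255,0,0,0,0,-0.4,0,255,0,0,0,0,0,0,255]'

```text
t: 3.62
eef_pos: [464.7, 17.8, 70.1]
eef_rot: [[0.981, -0.192, 0.001], [-0.192, -0.981, -0.0], [0.001, -0.0, -1.0]]
contact_force: [-0.1, -0.4, -0.2]
opening: 0.005
```

Emit:
arm_command --rows '[0,0,0,0,-0.2,0,255,0,0,0,0,-0.2,0,255,0,0,0,0,0,0,255]'

```text
t: 4.0
eef_pos: [465.0, 21.4, 69.5]
eef_rot: [[0.981, -0.192, -0.0], [-0.192, -0.981, 0.0], [-0.0, -0.0, -1.0]]
contact_force: [0.7, -0.6, 0.5]
opening: 0.001
```

Emit:
arm_command --rows '[0,0,0,0,-0.2,0,255,0,0,0,0,-0.2,0,255,0,0,0,0,0,0,255,0,0,0,0,0,0,255]'

```text
t: 4.5
eef_pos: [465.8, 25.2, 69.5]
eef_rot: [[0.981, -0.192, -0.0], [-0.192, -0.981, -0.0], [-0.0, 0.0, -1.0]]
contact_force: [0.0, 0.5, -1.0]
opening: 0.006
```

Run:
```python
from h import *
im,d=robot.read_camera('scene'); cv2.imwrite('pics/s2.png',cv2.resize(im[150:300,270:450][...,::-1],(720,600),interpolation=cv2.INTER_CUBIC))
```

```text
(no output)
```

View pics/s2.png

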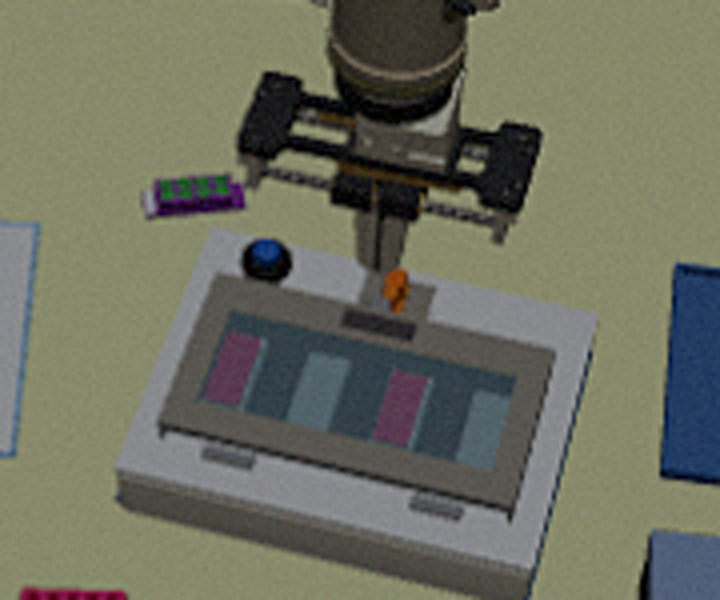

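Run:
```python
from h import *
s=robot.state();p=s['eef_pos'];R=np.array(s['eef_rot']);print(p)
q=lambda X:np.round((proj('scene',X)-[270,150])*4).tolist()
print('tcp',q(p),'corners',q([p+R@[a,b,0] for a in(-7.5,7.5) for b in(-17.5,17.5)]))
for dx in (0,4,8): print('latch tab top corners at bx',dx, q([np.array([471.6+dx,35.2,80])+np.array([.981,-.1925,0])*a+np.array([.1925,.981,0])*b for a in(-9,9) for b in(-7,7)]))
im,d=robot.read_camera('top'); cv2.imwrite('pics/t2.png',cv2.resize(im[200:320,210:370][...,::-1],(800,600),interpolation=cv2.INTER_CUBIC))
q=lambda X:np.round((proj('top',X)-[210,200])*5).tolist()
print('top tcp',q(p)); print('top tab z80',q([np.array([471.6,35.2,80])+np.array([.981,-.1925,0])*a+np.array([.1925,.981,0])*b for a in(-9,9) for b in(-7,7)]))
```

```text
[465.84928131  25.18514391  69.54994617]
tcp [[379.0, 279.0]] corners [[406.0, 277.0], [357.0, 266.0], [401.0, 293.0], [352.0, 282.0]]
latch tab top corners at bx 0 [[387.0, 265.0], [407.0, 270.0], [381.0, 284.0], [401.0, 289.0]]
latch tab top corners at bx 4 [[387.0, 270.0], [407.0, 274.0], [380.0, 289.0], [400.0, 293.0]]
latch tab top corners at bx 8 [[387.0, 274.0], [406.0, 278.0], [380.0, 293.0], [400.0, 298.0]]
top tcp [[333.0, 362.0]]
top tab z80 [[319.0, 368.0], [289.0, 360.0], [331.0, 329.0], [301.0, 321.0]]
```

View pics/t2.png

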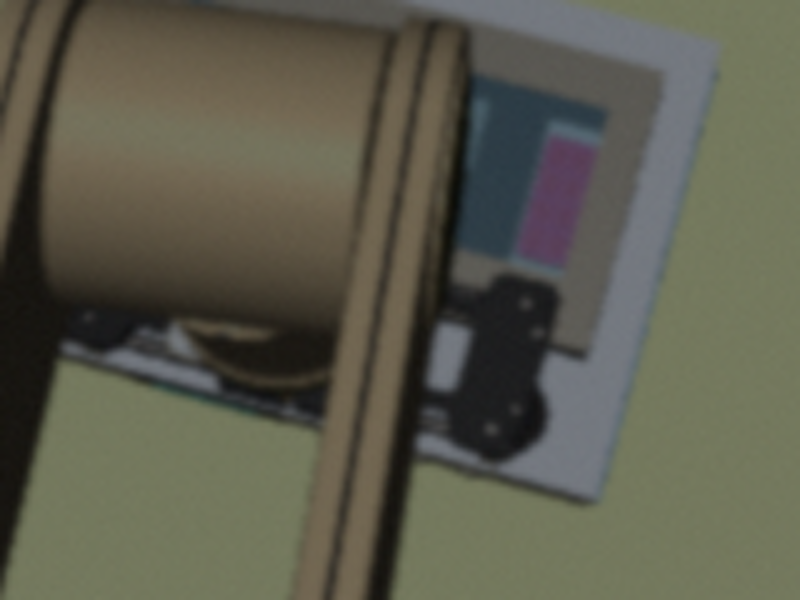

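The scene view puts the finger tip at crop (383,272), just in front of the tab at (395,290). The tab hasn't moved and the cover is still shut. The cameras read about 5 mm short in x compared with the robot. I'll back off to the right, go 12 mm further in, and push again.

Emit:
arm_command --rows '[0,0,0,0,0.8,0,255,0,0,0,0,0.9,0,255,0,0,0,0,0.7,0,255,0,0,0,0.6,0,0,255,0,0,0,0.6,0,0,255,0,0,0,0,0,0,255,0,0,0,0,-0.4,0,255,0,0,0,0,-0.4,0,255,0,0,0,0,-0.4,0,255,0,0,0,0,-0.3,0,255,0,0,0,0,0,0,255]'

```text
t: 5.98
eef_pos: [475.9, 14.3, 69.6]
eef_rot: [[0.981, -0.192, 0.0], [-0.192, -0.981, -0.0], [0.0, 0.0, -1.0]]
contact_force: [0.1, -0.0, -0.6]
opening: 0.004
```

Emit:
arm_command --rows '[0,0,0,0,-0.2,0,255,0,0,0,0,-0.2,0,255,0,0,0,0,0,0,255,0,0,0,0,0,0,255]'

```text
t: 6.48
eef_pos: [476.6, 17.9, 69.5]
eef_rot: [[0.981, -0.193, -0.0], [-0.193, -0.981, -0.0], [-0.0, 0.0, -1.0]]
contact_force: [0.7, 0.0, 0.4]
opening: 0.007
```

Emit:
arm_command --rows '[0,0,0,0,-0.2,0,255,0,0,0,0,-0.2,0,255,0,0,0,0,0,0,255,0,0,0,0,0,0,255]'

```text
t: 6.98
eef_pos: [477.4, 21.9, 69.5]
eef_rot: [[0.981, -0.192, -0.0], [-0.192, -0.981, 0.0], [-0.0, 0.0, -1.0]]
contact_force: [0.3, 0.1, 0.6]
opening: 0.007
```

Emit:
arm_command --rows '[0,0,0,0,-0.2,0,255,0,0,0,0,-0.2,0,255,0,0,0,0,0,0,255,0,0,0,0,0,0,255]'

```text
t: 7.48
eef_pos: [478.2, 25.9, 69.5]
eef_rot: [[0.981, -0.192, -0.0], [-0.192, -0.981, -0.0], [-0.0, 0.0, -1.0]]
contact_force: [-0.1, -1.3, 0.6]
opening: 0.006
```

Run:
```python
from h import *
im,d=robot.read_camera('scene'); cv2.imwrite('pics/s3.png',cv2.resize(im[150:300,270:450][...,::-1],(720,600),interpolation=cv2.INTER_CUBIC))
for z in(80,): print(slides('scene',im,z,*ORANGE,minA=5))
o=cv2.imread('pics/scene0.png')[...,::-1].copy(); print(np.abs(im[220:300,290:420].astype(int)-o[220:300,290:420]).mean(), robot.state()['contact_force'],robot.state()['eef_pos'])
```

```text
[[483.0, 35.8, 2.7, 32.3, 13.7, 369.1, 222.5], [-127.4, 744.8, -26.7, 39.8, 9.1, 582.1, 102.4]]
3.146698717948718 [-0.11671781  0.09753227 -0.21483416] [478.17848354  25.85627124  69.54251892]
```

Emit:
arm_command --rows '[0,0,0,0,-0.2,0,255,0,0,0,0,-0.2,0,255,0,0,0,0,0,0,255,0,0,0,0,0,0,255]'

```text
t: 8.02
eef_pos: [478.9, 29.8, 69.5]
eef_rot: [[0.981, -0.192, -0.0], [-0.192, -0.981, -0.0], [-0.0, 0.0, -1.0]]
contact_force: [0.3, -0.3, -0.0]
opening: 0.007
```

Emit:
arm_command --rows '[0,0,0,0,-0.2,0,255,0,0,0,0,-0.2,0,255,0,0,0,0,0,0,255,0,0,0,0,0,0,255]'

```text
t: 8.52
eef_pos: [479.7, 33.7, 69.5]
eef_rot: [[0.981, -0.192, 0.0], [-0.192, -0.981, -0.0], [0.0, -0.0, -1.0]]
contact_force: [0.4, -0.8, -0.3]
opening: 0.004
```

Run:
```python
from h import *
im,d=robot.read_camera('scene'); cv2.imwrite('pics/s3.png',cv2.resize(im[150:300,270:450][...,::-1],(720,600),interpolation=cv2.INTER_CUBIC))
for z in(80,): print(slides('scene',im,z,*ORANGE,minA=5))
o=cv2.imread('pics/scene0.png')[...,::-1].copy(); print(np.abs(im[220:300,290:420].astype(int)-o[220:300,290:420]).mean(), robot.state()['contact_force'],robot.state()['eef_pos'])
```

```text
[[490.9, 38.6, 20.0, 16.2, 14.3, 369.0, 224.2], [-128.0, 744.1, -22.3, 39.7, 9.6, 582.0, 102.4]]
3.1890384615384617 [0.37224691 0.35236909 0.3106775 ] [479.71834398  33.67622237  69.55574422]
```

View pics/s3.png

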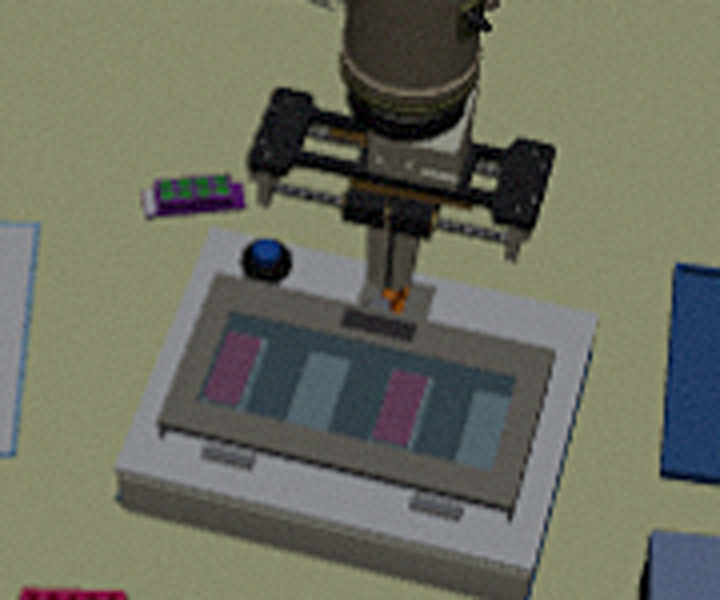

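Run:
```python
from h import *
s=robot.state();p=s['eef_pos'];R=np.array(s['eef_rot'])
im,d=robot.read_camera('scene'); X=cloud('scene',d); L=(X-p)@R
hsv=cv2.cvtColor(im,cv2.COLOR_RGB2HSV)
for v in range(206,236,1):
    print(v,[tuple(int(round(q)) for q in X[v,u]) for u in (362,365,368,370,372)], [hsv[v,u].tolist() for u in (365,370)])
```

```text
206 [(517, 15, 184), (513, 22, 180), (519, 30, 187), (520, 35, 189), (521, 40, 191)] [[45, 113, 9], [90, 43, 18]]
207 [(518, 15, 181), (518, 23, 182), (521, 30, 186), (514, 35, 179), (520, 40, 186)] [[24, 47, 54], [113, 157, 13]]
208 [(488, 15, 143), (490, 23, 147), (519, 31, 179), (523, 36, 185), (517, 41, 179)] [[22, 38, 74], [13, 41, 44]]
209 [(489, 15, 140), (494, 23, 147), (492, 31, 145), (494, 36, 148), (521, 41, 179)] [[24, 50, 72], [28, 52, 69]]
210 [(489, 16, 137), (490, 24, 138), (493, 31, 142), (495, 37, 145), (493, 42, 144)] [[19, 38, 73], [14, 37, 76]]
211 [(490, 16, 134), (491, 24, 136), (489, 32, 134), (490, 37, 136), (493, 42, 140)] [[11, 38, 73], [23, 51, 65]]
212 [(490, 16, 130), (490, 24, 131), (489, 32, 129), (495, 37, 137), (496, 42, 139)] [[15, 58, 70], [17, 54, 76]]
213 [(488, 16, 123), (486, 24, 121), (490, 32, 127), (493, 37, 131), (492, 43, 131)] [[21, 57, 72], [26, 33, 62]]
214 [(488, 16, 119), (489, 24, 121), (491, 32, 124), (493, 38, 127), (497, 43, 132)] [[25, 44, 75], [21, 44, 76]]
215 [(486, 17, 112), (492, 25, 121), (489, 33, 118), (490, 38, 120), (49
[... 1563 characters left out ...]
07, 46, 82)] [[140, 16, 48], [30, 13, 81]]
230 [(512, 20, 81), (515, 28, 86), (512, 36, 82), (514, 41, 86), (510, 47, 81)] [[120, 12, 43], [0, 13, 58]]
231 [(516, 20, 82), (516, 28, 82), (515, 36, 83), (521, 41, 90), (514, 47, 82)] [[143, 57, 40], [130, 59, 39]]
232 [(519, 20, 81), (517, 28, 80), (519, 36, 83), (519, 41, 84), (517, 47, 81)] [[146, 47, 43], [135, 12, 44]]
233 [(524, 20, 83), (517, 28, 76), (522, 36, 82), (520, 42, 80), (521, 47, 82)] [[12, 22, 59], [141, 56, 32]]
234 [(527, 20, 83), (523, 28, 79), (525, 36, 81), (528, 42, 86), (525, 47, 83)] [[20, 34, 90], [15, 11, 46]]
235 [(534, 21, 87), (526, 29, 77), (529, 37, 83), (528, 42, 82), (523, 47, 76)] [[20, 26, 89], [30, 7, 74]]
```

The finger's lowest visible points are at z≈88 while the reported TCP is 69.5, so the tips end about 19 mm above it and passed over the tab. I'll move clear to the right and touch down on the deck gently to calibrate z.

Emit:
arm_command --rows '[0,0,0,0,1.5,0,255,0,0,0,0,1.7,0,255,0,0,0,0,0,0.4,255,0,0,0,0,0,0.3,255,0,0,0,0,0,0,255,0,0,0,0,0,0,255]'

```text
t: 9.38
eef_pos: [473.6, 2.6, 62.5]
eef_rot: [[0.981, -0.192, -0.0], [-0.192, -0.981, 0.0], [-0.0, -0.0, -1.0]]
contact_force: [0.2, 0.3, 0.2]
opening: 0.008
```

Emit:
arm_command --rows '[0,0,0,0,0,0.2,255,0,0,0,0,0,0.1,255,0,0,0,0,0,0,255,0,0,0,0,0,0,255]'

```text
t: 9.88
eef_pos: [473.6, 2.3, 59.6]
eef_rot: [[0.981, -0.193, 0.0], [-0.193, -0.981, 0.0], [0.0, -0.0, -1.0]]
contact_force: [-0.3, -0.1, -0.1]
opening: 0.004
```

Emit:
arm_command --rows '[0,0,0,0,0,0.2,255,0,0,0,0,0,0.1,255,0,0,0,0,0,0,255,0,0,0,0,0,0,255]'

```text
t: 10.38
eef_pos: [473.6, 2.3, 56.5]
eef_rot: [[0.981, -0.193, 0.0], [-0.193, -0.981, -0.0], [0.0, 0.0, -1.0]]
contact_force: [0.2, 0.5, 0.7]
opening: 0.002
```

TCP is at 56.5, below the 60 mm deck, with no contact. That confirms the tips are well above it.

Emit:
arm_command --rows '[0,0,0,0,0,0.3,255,0,0,0,0,0,0.3,255,0,0,0,0,0,0,255,0,0,0,0,0,0,255]'

```text
t: 10.88
eef_pos: [473.5, 2.3, 50.5]
eef_rot: [[0.981, -0.193, -0.0], [-0.193, -0.981, -0.0], [-0.0, 0.0, -1.0]]
contact_force: [0.2, 0.1, -0.3]
opening: 0.007
```

Emit:
arm_command --rows '[0,0,0,0,0,0.2,255,0,0,0,0,0,0.1,255,0,0,0,0,0,0,255,0,0,0,0,0,0,255]'

```text
t: 11.38
eef_pos: [473.6, 2.3, 47.6]
eef_rot: [[0.981, -0.193, 0.0], [-0.193, -0.981, -0.0], [0.0, -0.0, -1.0]]
contact_force: [0.9, 0.6, 0.1]
opening: 0.003
```

Run:
```python
from h import *
s=robot.state();p=s['eef_pos'];print(p,s['contact_force'])
im,d=robot.read_camera('scene'); X=cloud('scene',d)
for v in range(212,230): print(v,[tuple(int(round(q)) for q in X[v,u]) for u in (350,353,356,358)])
cv2.imwrite('pics/s4.png',cv2.resize(im[150:300,270:450][...,::-1],(720,600),interpolation=cv2.INTER_CUBIC))
```

```text
[473.61469708   2.26502085  47.60878005] [0.86534882 0.57757679 0.05042419]
212 [(481, -16, 115), (484, -8, 119), (484, 0, 120), (487, 5, 125)]
213 [(481, -16, 111), (488, -8, 120), (484, 0, 117), (486, 6, 119)]
214 [(479, -16, 105), (485, -8, 113), (482, 0, 110), (486, 6, 115)]
215 [(482, -16, 104), (481, -8, 104), (481, 0, 105), (484, 6, 109)]
216 [(484, -16, 103), (486, -7, 106), (490, 1, 111), (487, 6, 108)]
217 [(484, -15, 99), (488, -7, 103), (486, 1, 103), (486, 6, 103)]
218 [(480, -15, 89), (485, -7, 96), (486, 1, 98), (482, 6, 94)]
219 [(484, -15, 90), (486, -7, 93), (485, 1, 93), (488, 7, 97)]
220 [(484, -15, 85), (483, -7, 85), (486, 1, 89), (487, 7, 91)]
221 [(484, -15, 82), (484, -7, 83), (483, 2, 82), (486, 7, 86)]
222 [(483, -15, 76), (481, -7, 74), (489, 2, 85), (485, 7, 80)]
223 [(472, -15, 59), (484, -6, 74), (485, 2, 75), (487, 7, 79)]
224 [(493, -14, 80), (482, -6, 67), (486, 2, 73), (492, 8, 81)]
225 [(498, -14, 82), (494, -6, 77), (486, 2, 69), (475, 8, 56)]
226 [(504, -14, 84), (503, -5, 84), (497, 3, 77), (503, 8, 86)]
227 [(506, -13, 82), (508, -5, 85), (507, 3, 85), (501, 8, 79)]
228 [(510, -13, 83), (510, -5, 83), (510, 3, 84), (510, 8, 85)]
229 [(514, -13, 83), (510, -5, 80), (514, 3, 85), (510, 9, 82)]
```

View pics/s4.png

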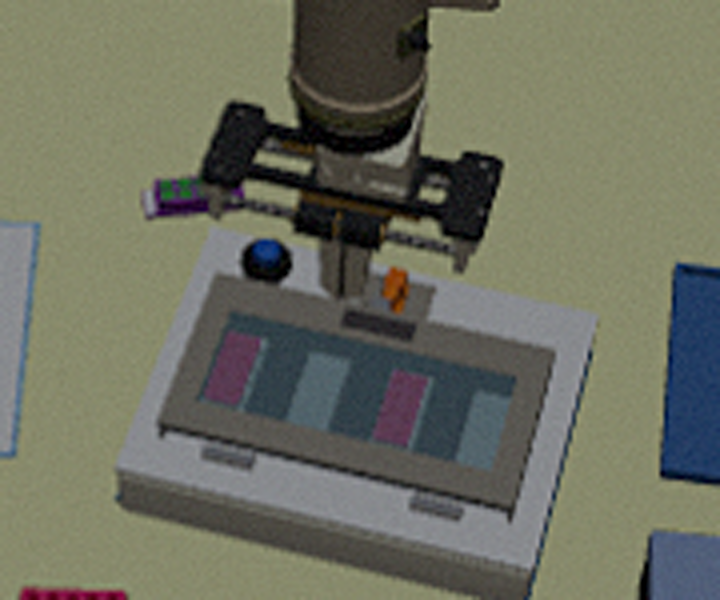

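The tip is now at about z 67 beside the tab, finger at crop (345,295) and tab at (397,288). Tip height is therefore TCP + 19. Pushing left now.

Emit:
arm_command --rows '[0,0,0,0,-0.4,0,255,0,0,0,0,-0.4,0,255,0,0,0,0,-0.4,0,255,0,0,0,0,0,0,255]'

```text
t: 11.92
eef_pos: [475.9, 14.3, 47.5]
eef_rot: [[0.981, -0.192, 0.0], [-0.192, -0.981, -0.0], [0.0, 0.0, -1.0]]
contact_force: [0.1, 0.4, 0.6]
opening: 0.005
```

Emit:
arm_command --rows '[0,0,0,0,-0.3,0,255,0,0,0,0,-0.3,0,255,0,0,0,0,0,0,255,0,0,0,0,0,0,255]'

```text
t: 12.42
eef_pos: [477.1, 19.9, 47.6]
eef_rot: [[0.981, -0.193, 0.0], [-0.193, -0.981, -0.0], [0.0, 0.0, -1.0]]
contact_force: [0.5, -1.5, -0.4]
opening: 0.005
```

Run:
```python
from h import *
s=robot.state();p=s['eef_pos'];print(p,s['contact_force'])
im,d=robot.read_camera('scene'); X=cloud('scene',d);cv2.imwrite('pics/scene5.png',im[...,::-1])
print(slides('scene',im,80,*ORANGE,minA=5))
q=proj('scene',[520,20,84])[0].astype(int); print(q,X[q[1],q[0]])
m=(X[...,0]>480)&(X[...,0]<760)&(abs(X[...,1])<150); print('z hist >100',(m&(X[...,2]>100)).sum())
```

```text
[477.05025621  19.90474477  47.56409253] [ 0.51522275 -1.48108329 -0.38320007]
[[471.9, 43.5, -11.6, 14.7, 12.2, 371.8, 219.6], [-128.0, 744.1, -22.3, 39.7, 9.6, 582.0, 102.4]]
[362 231] [568.10336646  19.59584016 145.38970635]
z hist >100 8679
```

The cover is open: depth at its old place now reads 145 mm. Next I retreat, rise, and go above pocket 2 with the jaws half open.

```bash
python3 mv.py 474,4.7,47.5,-11.1 474,4.7,120,-11.2 572.8,44.8,100,-11.2 572.8,44.8,43,-11.2
```

```text
t 12.475 p [477.   19.9  47.5] F [ 0.4 -2.4  0.5] op 0.01
turn z -0.01  shift cm -0.00 1.55 0.00 | min rows: turn 1 shift 1
turn z 0.10  shift cm 0.00 -0.00 -7.25 | min rows: turn 1 shift 2
turn z -0.00  shift cm 8.91 -5.85 2.00 | min rows: turn 0 shift 3
turn z -0.00  shift cm 0.00 -0.00 5.70 | min rows: turn 0 shift 2
```

Emit:
arm_command --rows '[0,0,0,0,1.55,0,255,0,0,0,0,0,-3.6,255,0,0,0,0,0,-3.6,255,0,0,0,2.97,-1.95,0.7,135,0,0,0,2.97,-1.95,0.7,135,0,0,0,2.97,-1.95,0.6,135,0,0,0,0,0,0,135,0,0,0,0,0,0,135,0,0,0,0,0,0,135]'

```text
t: 13.6
eef_pos: [572.2, 44.4, 99.9]
eef_rot: [[0.981, -0.193, 0.0], [-0.193, -0.981, -0.0], [0.0, -0.0, -1.0]]
contact_force: [-0.6, 0.3, 0.1]
opening: 0.467
```

```bash
python3 mv.py 572.8,44.8,43,-11.2;  python3 - <<'E'
from h import *
im,d=robot.read_camera('scene'); X=cloud('scene',d); print(slides('scene',im,71,*PINK,minA=20))
cv2.imwrite('pics/s6.png',cv2.resize(im[150:300,270:450][...,::-1],(720,600),interpolation=cv2.INTER_CUBIC))
E
```

```text
t 13.6 p [572.2  44.4  99.9] F [-0.6  0.3  0.1] op 0.467
turn z 0.07  shift cm 0.05 -0.05 5.69 | min rows: turn 1 shift 2
[[793.3, -147.4, 3.6, 113.1, 66.3, 286.6, 317.3], [566.7, 45.4, -10.2, 45.8, 24.7, 370.2, 249.0], [544.1, -68.0, -11.9, 45.8, 25.7, 328.4, 239.2], [403.6, -124.2, 5.5, 30.7, 25.9, 312.0, 200.1], [396.4, -89.1, 5.2, 30.8, 22.8, 325.9, 198.5], [356.4, -376.8, -42.8, 65.5, 34.7, 230.9, 181.6]]
```

View pics/s6.png

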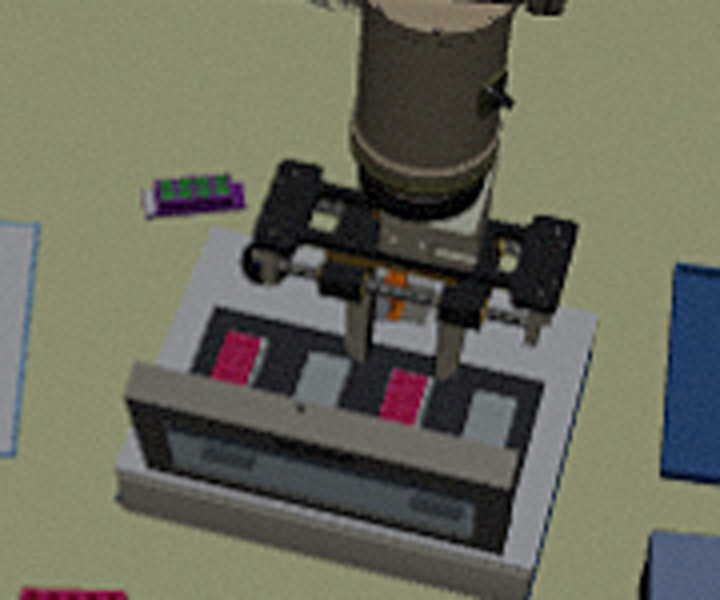

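Cover fully open, leaning back. Pinks are at crop (236,357) and (405,397), and the jaws straddle pocket 2. Descending to grip.

Emit:
arm_command --rows '[0,0,0,0.05,-0.05,2.9,135,0,0,0,0,0,2.3,135,0,0,0,0,0,0.5,135,0,0,0,0,0,0,135]'

```text
t: 14.15
eef_pos: [573.3, 45.2, 43.1]
eef_rot: [[0.981, -0.193, 0.0], [-0.193, -0.981, 0.0], [0.0, -0.0, -1.0]]
contact_force: [0.5, 0.1, 0.5]
opening: 0.47
```

Emit:
arm_command --rows '[0,0,0,0,0,0,220,0,0,0,0,0,0,220,0,0,0,0,0,0,220,0,0,0,0,0,0,220,0,0,0,0,0,0,220]' --grip_force 18

```text
t: 14.78
eef_pos: [574.0, 45.3, 43.4]
eef_rot: [[0.981, -0.193, 0.001], [-0.193, -0.981, -0.0], [0.001, -0.0, -1.0]]
contact_force: [-0.8, 0.9, 5.9]
opening: 0.258
```

```bash
python3 mv.py 573.5,45.1,105,-11.2 479.2,338.3,75,-4.3 479.2,338.3,-6.5,-4.3
```

```text
t 14.775 p [574.   45.3  43.4] F [-0.8  0.9  5.9] op 0.258
turn z 0.10  shift cm -0.04 0.03 -6.16 | min rows: turn 1 shift 2
turn z -6.90  shift cm -11.60 -28.53 3.00 | min rows: turn 1 shift 7
turn z -0.00  shift cm 0.00 -0.00 8.15 | min rows: turn 0 shift 2
```

Emit:
arm_command --rows '[0,0,0,0,0,-1,220,0,0,0,0,0,-2.5,220,0,0,0,0,0,-2.5,220,0,0,0,0,0,0,220]'

```text
t: 15.28
eef_pos: [575.2, 45.4, 105.2]
eef_rot: [[0.981, -0.193, 0.005], [-0.193, -0.981, -0.0], [0.005, -0.001, -1.0]]
contact_force: [-0.5, -0.7, -0.1]
opening: 0.255
```

Emit:
arm_command --rows '[0,0,-6.9,0,0,0,220,0,0,0,-1.46,-3.57,0.37,220,0,0,0,-1.46,-3.57,0.37,220,0,0,0,-1.46,-3.57,0.37,220,0,0,0,-1.46,-3.57,0.37,220,0,0,0,-1.46,-3.57,0.37,220,0,0,0,-1.46,-3.57,0.37,220,0,0,0,-1.46,-3.57,0.37,220,0,0,0,-1.46,-3.54,0.37,220,0,0,0,0,0,0,220,0,0,0,0,0,0,220]'

```text
t: 16.65
eef_pos: [477.2, 337.8, 71.8]
eef_rot: [[0.997, -0.073, -0.001], [-0.073, -0.997, -0.001], [-0.001, 0.001, -1.0]]
contact_force: [-0.1, -0.6, -0.3]
opening: 0.256
```

```bash
python3 mv.py 479.2,338.3,-6.5,-4.3;  python3 - <<'E'
from h import *
s=robot.state();print(np.round(s['eef_rot'],3).tolist())
im,d=robot.read_camera('scene');  print(slides('scene',im,103,*PINK,minA=20)[:]); print(slides('scene',im,11,*BLUE))
im,d=robot.read_camera('top');  print(slides('top',im,103,*PINK,minA=20)[:]); print(slides('top',im,18,*GREEN))
cv2.imwrite('pics/t7.png',im[...,::-1])
E
```

```text
t 16.65 p [477.2 337.8  71.8] F [-0.1 -0.6 -0.3] op 0.256
turn z 0.13  shift cm 0.20 -0.06 7.83 | min rows: turn 1 shift 2
[[0.997, -0.073, -0.001], [-0.073, -0.997, -0.001], [-0.001, 0.001, -1.0]]
[[812.0, -143.2, 3.8, 110.4, 64.6, 286.6, 317.3], [569.1, -66.1, -11.9, 44.6, 24.5, 328.3, 239.2], [482.8, 334.7, -4.3, 59.3, 24.3, 479.8, 225.6], [436.9, -125.8, 58.9, 33.7, 22.0, 312.1, 200.1], [429.7, -83.8, -30.9, 32.3, 22.2, 326.5, 198.9], [385.5, -364.5, -43.7, 68.1, 31.7, 231.0, 182.3]]
[[588.9, -332.6, 10.9, 42.1, 30.6, 231.7, 258.2], [480.6, 305.1, -4.4, 195.0, 146.0, 463.3, 246.4], [222.9, 720.6, -67.7, 117.2, 63.7, 588.8, 189.8], [-279.2, 752.6, -27.0, 362.4, 129.8, 569.8, 94.3]]
[[314.7, -381.6, 86.2, 28.8, 16.7, 462.5, 357.2], [331.2, -85.4, 15.9, 22.4, 11.2, 321.3, 337.5], [448.8, 335.7, -85.6, 25.8, 8.8, 132.3, 267.3], [541.4, -68.1, -10.9, 57.0, 26.8, 320.8, 239.7], [722.9, -148.0, 3.8, 103.2, 63.9, 362.3, 164.2]]
[[340.0, -116.6, -76.2, 47.7, 15.8, 334.4, 335.8], [430.7, -361.2, 14.7, 56.5, 22.3, 443.6, 304.0], [438.6, -286.3, 7.1, 56.0, 22.1, 411.0, 297.8], [541.6, -368.6, 12.7, 56.3, 22.3, 448.0, 257.0], [871.1, 49.7, 17.2, 108.1, 69.4, 283.7, 114.9]]
```

View pics/t7.png

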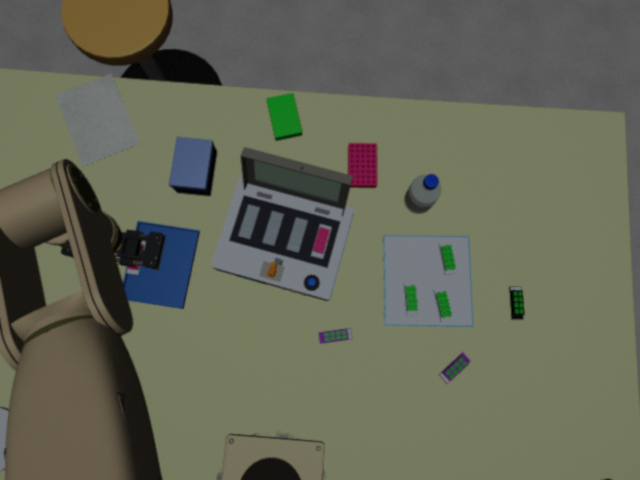

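The top view shows the open nest clearly, pockets at (248,222), (273,228), (297,236) and pink at (321,240). The held slide is over the tray at (133,267). Placing it.

Emit:
arm_command --rows '[0,0,0,0.2,-0.06,3.8,220,0,0,0,0,0,3,220,0,0,0,0,0,0.9,220,0,0,0,0,0,0,220,0,0,0,0,0,0,220]'

```text
t: 17.38
eef_pos: [481.1, 339.4, -2.4]
eef_rot: [[0.997, -0.074, 0.002], [-0.074, -0.997, 0.001], [0.002, -0.001, -1.0]]
contact_force: [0.7, -0.0, -0.6]
opening: 0.257
```

Run:
```python
from h import *
im=cv2.imread('pics/t7.png')[...,::-1].copy()
print(im[222,248],im[228,273],im[236,297],im[230,260])
hsv=cv2.cvtColor(im,cv2.COLOR_RGB2HSV)
m=np.zeros((480,640),np.uint8); m[190:275,225:350]=(im[190:275,225:350].astype(int).mean(2)>70)*255
k=cv2.connectedComponentsWithStats(m)
for i in range(1,k[0]):
    if 200<k[2][i,4]<2500:
        c=max(cv2.findContours((k[1]==i).astype(np.uint8),cv2.RETR_EXTERNAL,cv2.CHAIN_APPROX_NONE)[0],key=cv2.contourArea)
        print(k[2][i],cv2.minAreaRect(onplane('top',c[:,0],55)[:,:2].astype(np.float32)))
s=robot.state();print(s['eef_pos'],s['contact_force'],s['opening'])
```

```text
[ 89  99 104] [ 90 100 105] [ 90 100 105] [20 23 28]
[239 205  20  34 393] ((582.2147216796875, 102.7137680053711), (28.11257553100586, 77.81061553955078), 78.93283081054688)
[263 211  20  34 394] ((570.7767944335938, 45.53142547607422), (28.272127151489258, 77.46360778808594), 78.2633285522461)
[287 218  20  34 402] ((559.6111450195312, -11.714569091796875), (28.452421188354492, 78.21028900146484), 78.74351501464844)
[311 224  21  35 380] ((549.1475830078125, -68.35289001464844), (28.91408348083496, 78.84706115722656), 78.93185424804688)
[481.09400475 339.35514164  -2.37511672] [ 0.70045537 -0.03729537 -0.57383616] 0.2566611547356092
```

Emit:
arm_command --rows '[0,0,0,0,0,0,220,0,0,0,0,0,0,220]'

```text
t: 17.62
eef_pos: [480.4, 339.3, -3.1]
eef_rot: [[0.997, -0.073, 0.001], [-0.073, -0.997, 0.001], [0.001, -0.001, -1.0]]
contact_force: [0.7, 0.0, 0.9]
opening: 0.256
```

Emit:
arm_command --rows '[0,0,0,0,0,0.2,220,0,0,0,0,0,0,220,0,0,0,0,0,0,220]'

```text
t: 18.0
eef_pos: [479.7, 338.9, -6.2]
eef_rot: [[0.997, -0.073, -0.0], [-0.073, -0.997, -0.0], [-0.0, 0.0, -1.0]]
contact_force: [0.4, -0.7, -0.6]
opening: 0.256
```

Emit:
arm_command --rows '[0,0,0,0,0,0.2,220,0,0,0,0,0,0,220,0,0,0,0,0,0,220]'

```text
t: 18.38
eef_pos: [480.0, 339.1, -7.5]
eef_rot: [[0.997, -0.073, 0.0], [-0.073, -0.997, 0.0], [0.0, -0.0, -1.0]]
contact_force: [-2.4, -1.1, 6.7]
opening: 0.257
```

Emit:
arm_command --rows '[0,0,0,0,0,0,135,0,0,0,0,0,0,135,0,0,0,0,0,0,135,0,0,0,0,0,0,135,0,0,0,0,0,-2,135,0,0,0,0,0,-4,135,0,0,0,0,0,-4,135,0,0,0,0,0,0,135,0,0,0,0,0,0,135]'

```text
t: 19.5
eef_pos: [480.0, 339.0, 92.7]
eef_rot: [[0.997, -0.073, 0.001], [-0.073, -0.997, 0.001], [0.001, -0.001, -1.0]]
contact_force: [-0.2, -0.2, -0.6]
opening: 0.472
```

```bash
python3 mv.py 550.4,-68.7,90,-11.2 550.4,-68.7,43,-11.2;  python3 - <<'E'
from h import *
im,d=robot.read_camera('scene'); X=cloud('scene',d); print([s for s in slides('scene',im,20,*PINK,minA=20) if s[1]>200])
v,u=[int(q) for q in proj('scene',[480,337,20])[0][::-1]]; print(np.median(X[v-3:v+4,u-2:u+3,2]))
E
```

```text
t 19.5 p [480.  339.   92.7] F [-0.2 -0.2 -0.6] op 0.472
turn z 7.00  shift cm 14.83 38.63 0.27 | min rows: turn 1 shift 10
turn z -0.00  shift cm 0.00 -0.00 4.70 | min rows: turn 0 shift 2
[[481.2, 336.6, -3.4, 60.3, 22.8, 473.9, 243.7]]
18.350722032258545
```

Emit:
arm_command --rows '[0,0,7,0,0,-0.5,135,0,0,0,1.483,3.86,0,135,0,0,0,1.483,3.86,0,135,0,0,0,1.483,3.86,0,135,0,0,0,1.483,3.86,0,135,0,0,0,1.483,3.86,0,135,0,0,0,1.483,3.86,0,135,0,0,0,1.483,3.86,0,135,0,0,0,1.483,3.86,0,135,0,0,0,1.483,3.86,0,135,0,0,0,1.483,3.86,0,135,0,0,0,0,0,0,135,0,0,0,0,0,0,135,0,0,0,0,0,0,135]'

```text
t: 21.3
eef_pos: [549.7, -67.4, 96.3]
eef_rot: [[0.981, -0.193, -0.001], [-0.193, -0.981, 0.001], [-0.001, -0.0, -1.0]]
contact_force: [-0.9, 0.1, 0.8]
opening: 0.469
```

```bash
python3 mv.py 550.4,-68.7,43,-11.2
```

```text
t 21.3 p [549.7 -67.4  96.3] F [-0.9  0.1  0.8] op 0.469
turn z 0.06  shift cm 0.09 0.12 5.33 | min rows: turn 1 shift 2
```

Emit:
arm_command --rows '[0,0,0,0.09,0.12,2.8,135,0,0,0,0,0,2,135,0,0,0,0,0,0.5,135,0,0,0,0,0,0,135,0,0,0,0,0,0,135,0,0,0,0,0,0,220,0,0,0,0,0,0,220,0,0,0,0,0,0,220,0,0,0,0,0,0,220,0,0,0,0,0,0,220]'

```text
t: 22.55
eef_pos: [551.2, -69.7, 44.3]
eef_rot: [[0.981, -0.194, 0.001], [-0.194, -0.981, 0.0], [0.001, -0.0, -1.0]]
contact_force: [-0.4, 3.6, 4.8]
opening: 0.257
```

Emit:
arm_command --rows '[0,0,0,0,0,-1,220,0,0,0,0,0,-2.5,220,0,0,0,0,0,-2.5,220,0,0,0,0,0,0,220,0,0,0,0,0,0,220]'

```text
t: 23.18
eef_pos: [550.3, -70.0, 103.1]
eef_rot: [[0.981, -0.194, -0.001], [-0.194, -0.981, -0.0], [-0.001, 0.0, -1.0]]
contact_force: [-0.6, -1.7, -0.6]
opening: 0.255
```

```bash
python3 mv.py 474.8,275.1,80,-4.3 474.8,275.1,-6,-4.3
```

```text
t 23.175 p [550.3 -70.  103.1] F [-0.6 -1.7 -0.6] op 0.255
turn z -6.91  shift cm -10.12 -33.84 2.31 | min rows: turn 1 shift 8
turn z -0.00  shift cm 0.00 -0.00 8.60 | min rows: turn 0 shift 2
```

Emit:
arm_command --rows '[0,0,-6.9,0,0,0,220,0,0,0,-1.125,-3.76,0.2,220,0,0,0,-1.125,-3.76,0.2,220,0,0,0,-1.125,-3.76,0.2,220,0,0,0,-1.125,-3.76,0.2,220,0,0,0,-1.125,-3.76,0.2,220,0,0,0,-1.125,-3.76,0.2,220,0,0,0,-1.125,-3.76,0.2,220,0,0,0,-1.125,-3.76,0.2,220,0,0,0,-1.125,-3.76,0.2,220,0,0,0,0,0,0,220,0,0,0,0,0,0,220,0,0,0,0,0,0,220]'

```text
t: 24.8
eef_pos: [475.4, 274.0, 85.4]
eef_rot: [[0.997, -0.076, -0.001], [-0.076, -0.997, -0.001], [-0.001, 0.001, -1.0]]
contact_force: [-0.3, 0.3, -0.1]
opening: 0.253
```

```bash
python3 mv.py 474.8,275.1,-5.5,-4.3
```

```text
t 24.8 p [475.4 274.   85.4] F [-0.3  0.3 -0.1] op 0.253
turn z -0.07  shift cm -0.06 -0.10 9.09 | min rows: turn 1 shift 3
```

Emit:
arm_command --rows '[0,0,0,0,0,4,220,0,0,0,0,0,3.6,220,0,0,0,0,0,1.3,220,0,0,0,0,0,0.2,220,0,0,0,0,0,0,220,0,0,0,0,0,0,220]'

```text
t: 25.55
eef_pos: [476.6, 275.7, -3.4]
eef_rot: [[0.997, -0.075, 0.002], [-0.075, -0.997, 0.001], [0.002, -0.001, -1.0]]
contact_force: [-0.3, 0.2, -0.3]
opening: 0.25
```

Emit:
arm_command --rows '[0,0,0,0,0,0.15,220,0,0,0,0,0,0,220,0,0,0,0,0,0,220]'

```text
t: 25.92
eef_pos: [475.3, 275.2, -6.5]
eef_rot: [[0.997, -0.075, -0.0], [-0.075, -0.997, 0.0], [-0.0, -0.0, -1.0]]
contact_force: [0.1, -0.6, -0.5]
opening: 0.249
```

Emit:
arm_command --rows '[0,0,0,0,0,0.15,220,0,0,0,0,0,0,220,0,0,0,0,0,0,220]'

```text
t: 26.3
eef_pos: [475.5, 275.2, -6.7]
eef_rot: [[0.997, -0.075, -0.0], [-0.075, -0.997, -0.0], [-0.0, 0.0, -1.0]]
contact_force: [-6.2, -2.6, 13.7]
opening: 0.252
```

Run:
```python
from h import *
im,d=robot.read_camera('scene'); X=cloud('scene',d); print([s for s in slides('scene',im,20,*PINK,minA=20) if s[1]>100])
cv2.imwrite('pics/s8.png',cv2.resize(im[180:300,400:520][...,::-1],(600,600),interpolation=cv2.INTER_CUBIC)); s=robot.state(); print(s['eef_pos'],s['contact_force'],s['opening'])
```

```text
[[481.4, 336.6, -3.4, 60.7, 22.8, 473.9, 243.8], [475.9, 273.2, -6.9, 61.1, 24.2, 451.7, 241.1]]
[475.43093695 275.2228338   -6.7120957 ] [-5.58217816 -4.17391775 13.62380948] 0.25584839051574587
```

View pics/s8.png

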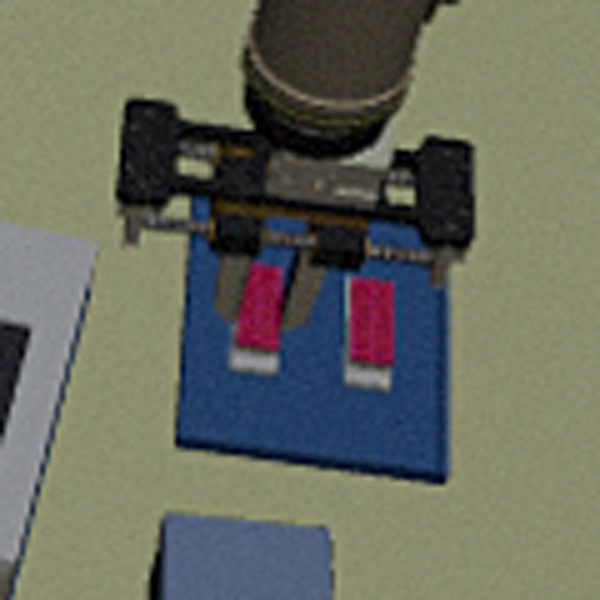

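Both pink slides lie in the tray, at crop (258,308) and (370,322). Release, then head for the fresh slides.

Emit:
arm_command --rows '[0,0,0,0,0,0,135,0,0,0,0,0,0,135,0,0,0,0,0,0,135,0,0,0,0,0,0,135,0,0,0,0,0,-2,135,0,0,0,0,0,-4,135,0,0,0,0,0,-4,135,0,0,0,0,0,0,135,0,0,0,0,0,0,135]'

```text
t: 27.48
eef_pos: [475.1, 275.0, 91.4]
eef_rot: [[0.997, -0.075, -0.0], [-0.075, -0.997, -0.0], [-0.0, 0.0, -1.0]]
contact_force: [0.0, -1.3, -0.6]
opening: 0.47
```

```bash
python3 mv.py 441.1,-286.5,80,8.5;  python3 - <<'E'
from h import *
im,d=robot.read_camera('scene'); X=cloud('scene',d); print([s for s in slides('scene',im,20,*PINK,minA=20) if s[1]>100]); print([s for s in slides('scene',im,18,*GREEN) if s[1]<-200])
for q in([480,337,20],[476,273,20]):
    v,u=[int(t) for t in proj('scene',q)[0][::-1]]; w=X[v-8:v+9,u-3:u+4].reshape(-1,3); A=np.c_[w[:,:2]-w[:,:2].mean(0),np.ones(len(w))]
    print(np.linalg.lstsq(A,w[:,2],rcond=None)[0])
E
```

```text
t 27.475 p [475.1 275.   91.4] F [ 0.  -1.3 -0.6] op 0.47
turn z -12.80  shift cm -11.66 55.03 1.14 | min rows: turn 2 shift 13
[[481.2, 336.6, -3.4, 60.3, 22.8, 473.9, 243.7], [476.4, 273.0, -2.5, 60.1, 25.7, 451.2, 240.7]]
[[545.8, -368.7, 12.1, 57.4, 19.8, 221.5, 243.5], [433.3, -244.4, 8.6, 54.3, 20.5, 271.4, 216.0], [435.2, -362.2, 11.6, 57.4, 20.6, 231.6, 213.6]]
[ 0.14271881 -0.13949384 16.73930673]
[ 0.78168353 -1.68926465 27.16129631]
```

The bump has happened: fresh slide 2 moved to about (431,-244). I'll go there and re-measure from hover.

```bash
python3 mv.py 430.8,-244.3,85,8.6
```

```text
t 27.525 p [474.5 274.7  90.6] F [ 0.1 -0.4  0.7] op 0.476
turn z -12.90  shift cm -12.08 50.67 0.56 | min rows: turn 2 shift 12
```

Emit:
arm_command --rows '[0,0,-6.45,0,0,0,135,0,0,-6.45,0,0,0,135,0,0,0,-1,4.22,0.05,135,0,0,0,-1,4.22,0.05,135,0,0,0,-1,4.22,0.05,135,0,0,0,-1,4.22,0.05,135,0,0,0,-1,4.22,0.05,135,0,0,0,-1,4.22,0.05,135,0,0,0,-1,4.22,0.05,135,0,0,0,-1,4.22,0.05,135,0,0,0,-1,4.22,0.05,135,0,0,0,-1,4.22,0.05,135,0,0,0,-1,4.22,0.05,135,0,0,0,-1,4.22,0.05,135,0,0,0,0,0,0,135,0,0,0,0,0,0,135,0,0,0,0,0,0,135]'

```text
t: 29.65
eef_pos: [432.1, -242.2, 85.2]
eef_rot: [[0.989, 0.151, -0.001], [0.151, -0.989, 0.001], [-0.001, -0.001, -1.0]]
contact_force: [0.2, -0.3, -0.5]
opening: 0.47
```

```bash
python3 - <<'E'
from h import *
s=robot.state();p=s['eef_pos'];print(p)
im,d=robot.read_camera('scene'); g=[s for s in slides('scene',im,18,*GREEN) if s[1]<-200]; print(g)
cv2.imwrite('pics/s9.png',cv2.resize(im[150:270,200:340][...,::-1],(700,600),interpolation=cv2.INTER_CUBIC))
E
python3 mv.py 430.8,-244.3,-8,8.6
```

```text
[ 432.14050979 -242.16389722   85.23728214]
[[545.8, -368.7, 12.1, 57.4, 19.8, 221.5, 243.5], [433.3, -244.4, 8.6, 54.3, 20.5, 271.3, 216.0], [436.2, -362.0, 11.6, 55.4, 20.6, 231.5, 213.8]]
t 29.7 p [ 432.3 -242.3   85.5] F [-0.3  0.   0.8] op 0.474
turn z 0.08  shift cm -0.18 0.18 9.35 | min rows: turn 1 shift 3
```

View pics/s9.png

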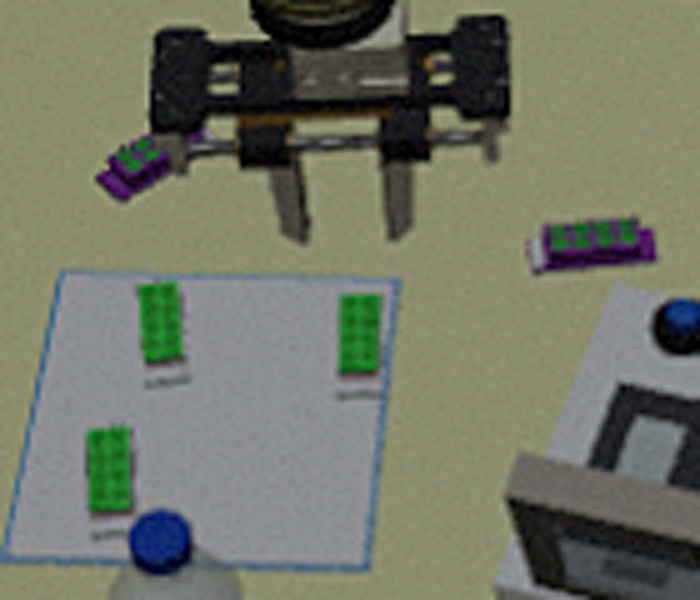

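Fresh slide 2 is flat on the pad at crop (360,335), just inside the edge, and the jaws are aligned above it. Grasping.

Emit:
arm_command --rows '[0,0,0,-0.18,0.2,4,135,0,0,0,0,0,3.5,135,0,0,0,0,0,1.5,135,0,0,0,0,0,0.4,135,0,0,0,0,0,0,135,0,0,0,0,0,0,135,0,0,0,0,0,0,220,0,0,0,0,0,0,220,0,0,0,0,0,0,220,0,0,0,0,0,0,220,0,0,0,0,0,0,220]' --grip_force 25

```text
t: 31.08
eef_pos: [431.1, -245.9, -7.8]
eef_rot: [[0.989, 0.149, 0.0], [0.149, -0.989, -0.0], [0.0, 0.0, -1.0]]
contact_force: [-1.1, 0.5, 5.2]
opening: 0.248
```

Emit:
arm_command --rows '[0,0,0,0,0,-1,220,0,0,0,0,0,-4,220,0,0,0,0,0,-5,220,0,0,0,0,0,-1,220,0,0,0,0,0,0,220,0,0,0,0,0,0,220]'

```text
t: 31.82
eef_pos: [429.9, -245.0, 100.2]
eef_rot: [[0.989, 0.149, -0.002], [0.149, -0.989, 0.002], [-0.002, -0.002, -1.0]]
contact_force: [0.2, -0.3, -0.9]
opening: 0.248
```

```bash
python3 mv.py 550.4,-68.7,105,-11.2;  python3 - <<'E'
from h import *
s=robot.state();p=s['eef_pos'];R=np.array(s['eef_rot']);z=p[2]+28
for n in('scene','top'):
    im,d=robot.read_camera(n)
    for g in slides(n,im,z,*GREEN,minA=40):
        if np.hypot(g[0]-p[0],g[1]-p[1])<60: print(n,g,'tool xy',np.round(((np.array([g[0],g[1],z])-p)@R)[:2],1))
E
```

```text
t 31.825 p [ 429.9 -245.   100.2] F [ 0.2 -0.3 -0.9] op 0.248
turn z 19.79  shift cm 8.40 -19.64 -0.48 | min rows: turn 2 shift 5
scene [435.3, -245.7, 9.4, 57.6, 22.0, 267.7, 190.7] tool xy [5.2 1.4]
```

Emit:
arm_command --rows '[0,0,9.9,0,0,0,220,0,0,9.9,0,0,0,220,0,0,0,1.65,-3.93,0,220,0,0,0,1.65,-3.93,0,220,0,0,0,1.65,-3.93,0,220,0,0,0,1.65,-3.93,0,220,0,0,0,1.65,-3.93,0,220,0,0,0,0,0,0,220,0,0,0,0,0,0,220,0,0,0,0,0,0,220,0,0,0,0,0,0,220]'

```text
t: 33.3
eef_pos: [549.6, -69.9, 101.9]
eef_rot: [[0.981, -0.196, -0.0], [-0.196, -0.981, -0.0], [-0.0, 0.0, -1.0]]
contact_force: [1.0, -0.5, 0.8]
opening: 0.251
```

```bash
python3 mv.py 549.2,-68.2,50,-11.2;  python3 - <<'E'
from h import *
s=robot.state();p=s['eef_pos'];R=np.array(s['eef_rot']);z=p[2]+26
for n in('scene','top'):
    im,d=robot.read_camera(n); cv2.imwrite(f'pics/h_{n}.png',im[...,::-1])
    for g in slides(n,im,z,*GREEN,minA=40):
        if np.hypot(g[0]-p[0],g[1]-p[1])<60: print(n,g,'tool xy',np.round(((np.array([g[0],g[1],z])-p)@R)[:2],1))
E
```

```text
t 33.3 p [549.6 -69.9 101.9] F [ 1.  -0.5  0.8] op 0.251
turn z -0.08  shift cm -0.07 -0.16 5.19 | min rows: turn 1 shift 2
scene [552.9, -71.7, -8.8, 57.3, 23.4, 326.2, 228.7] tool xy [3.6 1.1]
top [528.6, -66.7, 78.3, 22.7, 18.4, 319.3, 243.1] tool xy [-21.2   1. ]
```

Emit:
arm_command --rows '[0,0,0,-0.09,-0.18,3,220,0,0,0,0,0,1.5,220,0,0,0,0,0,0.7,220,0,0,0,0,0,0,220,0,0,0,0,0,0,220,0,0,0,0,0,0,220]'

```text
t: 34.15
eef_pos: [550.2, -67.2, 50.8]
eef_rot: [[0.981, -0.194, 0.001], [-0.194, -0.981, -0.0], [0.001, 0.0, -1.0]]
contact_force: [-0.5, -0.7, -0.2]
opening: 0.252
```

Emit:
arm_command --rows '[0,0,0,0,0,0.15,220,0,0,0,0,0,0.15,220,0,0,0,0,0,0,220,0,0,0,0,0,0,220]'

```text
t: 34.65
eef_pos: [549.4, -67.0, 46.9]
eef_rot: [[0.981, -0.194, -0.0], [-0.194, -0.981, 0.0], [-0.0, -0.0, -1.0]]
contact_force: [-1.2, -0.6, -0.4]
opening: 0.253
```

Emit:
arm_command --rows '[0,0,0,0,0,0.15,220,0,0,0,0,0,0,220,0,0,0,0,0,0,220]'

```text
t: 35.02
eef_pos: [549.4, -67.1, 45.4]
eef_rot: [[0.981, -0.194, -0.0], [-0.194, -0.981, 0.0], [-0.0, 0.0, -1.0]]
contact_force: [-0.1, 0.6, 0.3]
opening: 0.255
```

Emit:
arm_command --rows '[0,0,0,0,0,0.1,220,0,0,0,0,0,0,220,0,0,0,0,0,0,150,0,0,0,0,0,0,150,0,0,0,0,0,0,150,0,0,0,0,0,0,150,0,0,0,0,0,-1.5,150,0,0,0,0,0,-3.5,150,0,0,0,0,0,0,150,0,0,0,0,0,0,150]'

```text
t: 36.28
eef_pos: [549.7, -67.1, 94.9]
eef_rot: [[0.981, -0.194, 0.001], [-0.194, -0.981, -0.0], [0.001, 0.0, -1.0]]
contact_force: [0.2, -0.3, -0.5]
opening: 0.409
```

```bash
python3 mv.py 433.2,-362,90,13.3;  python3 - <<'E'
from h import *
im,d=robot.read_camera('scene'); print(slides('scene',im,71,*GREEN,minA=40)); print([s for s in slides('scene',im,18,*GREEN) if s[1]<-200])
cv2.imwrite('pics/s10.png',im[...,::-1])
E
```

```text
t 36.275 p [549.7 -67.1  94.9] F [ 0.2 -0.3 -0.5] op 0.409
turn z -24.50  shift cm -18.12 26.02 0.49 | min rows: turn 3 shift 8
[[897.3, 46.9, 17.4, 104.4, 65.9, 363.9, 362.7], [585.6, -352.7, 12.1, 55.0, 19.0, 221.5, 243.5], [542.8, -67.2, -9.6, 43.7, 23.4, 328.8, 238.8], [498.0, -508.3, 2.5, 41.4, 15.5, 174.0, 214.5], [479.6, -346.5, 11.6, 55.0, 19.8, 231.6, 213.6]]
[[545.8, -368.7, 12.1, 57.4, 19.8, 221.5, 243.5], [435.2, -362.2, 11.6, 57.4, 20.6, 231.6, 213.6]]
```

```bash
python3 mv.py 432.8,-362.1,85,12.5
```

```text
t 36.325 p [549.1 -67.   94.1] F [-0.7  0.7 -0.7] op 0.408
turn z -23.70  shift cm -17.74 26.30 0.91 | min rows: turn 3 shift 8
```

Emit:
arm_command --rows '[0,0,-7.9,0,0,-0.5,135,0,0,-7.9,0,0,0,135,0,0,-7.9,0,0,0,135,0,0,0,-2.22,3.29,0.1,135,0,0,0,-2.22,3.29,0.1,135,0,0,0,-2.22,3.29,0.1,135,0,0,0,-2.22,3.29,0.1,135,0,0,0,-2.22,3.29,0.1,135,0,0,0,-2.22,3.29,0.1,135,0,0,0,-2.22,3.29,0.1,135,0,0,0,-2.2,3.27,0.1,135,0,0,0,0,0,0,135,0,0,0,0,0,0,135,0,0,0,0,0,0,135,0,0,0,0,0,0,135]'

```text
t: 38.2
eef_pos: [433.6, -361.3, 91.4]
eef_rot: [[0.976, 0.218, -0.0], [0.218, -0.976, 0.0], [-0.0, -0.0, -1.0]]
contact_force: [0.2, -0.6, 1.1]
opening: 0.469
```

```bash
python3 mv.py 432.8,-362.1,-9.5,12.5;  python3 - <<'E'
from h import *
im,d=robot.read_camera('scene'); print([s for s in slides('scene',im,18,*GREEN) if s[1]<-200])
print('seated', [s for s in slides('scene',im,71,*GREEN) if -120<s[1]<0])
E
```

```text
t 38.2 p [ 433.6 -361.3   91.4] F [ 0.2 -0.6  1.1] op 0.469
turn z 0.07  shift cm -0.09 0.06 10.09 | min rows: turn 1 shift 3
[[545.8, -368.7, 12.1, 57.4, 19.8, 221.5, 243.5], [436.2, -362.0, 11.6, 55.4, 20.6, 231.5, 213.8]]
seated [[542.8, -67.2, -9.6, 43.7, 23.4, 328.7, 238.9]]
```

Emit:
arm_command --rows '[0,0,0,-0.09,0.06,4,135,0,0,0,0,0,4,135,0,0,0,0,0,1.7,135,0,0,0,0,0,0.4,135,0,0,0,0,0,0,135,0,0,0,0,0,0,135,0,0,0,0,0,0,220,0,0,0,0,0,0,220,0,0,0,0,0,0,220,0,0,0,0,0,0,220,0,0,0,0,0,0,220]'

```text
t: 39.62
eef_pos: [432.7, -363.2, -9.2]
eef_rot: [[0.976, 0.216, 0.0], [0.216, -0.976, -0.0], [0.0, 0.0, -1.0]]
contact_force: [-1.4, 1.4, 5.4]
opening: 0.251
```

Emit:
arm_command --rows '[0,0,0,0,0,-1,220,0,0,0,0,0,-4,220,0,0,0,0,0,-5,220,0,0,0,0,0,-1,220,0,0,0,0,0,0,220,0,0,0,0,0,0,220]'

```text
t: 40.38
eef_pos: [431.5, -362.1, 98.6]
eef_rot: [[0.976, 0.216, -0.002], [0.216, -0.976, 0.002], [-0.002, -0.002, -1.0]]
contact_force: [-0.3, 1.2, -0.7]
opening: 0.254
```

```bash
python3 mv.py 560.5,-11.0,103,-11.2
```

```text
t 40.375 p [ 431.5 -362.1   98.6] F [-0.3  1.2 -0.7] op 0.254
turn z 23.70  shift cm 5.84 -36.95 -0.44 | min rows: turn 3 shift 9
```

Emit:
arm_command --rows '[0,0,7.9,0,0,0,220,0,0,7.9,0,0,0,220,0,0,7.9,0,0,0,220,0,0,0,0.65,-4.1,-0.05,220,0,0,0,0.65,-4.1,-0.05,220,0,0,0,0.65,-4.1,-0.05,220,0,0,0,0.65,-4.1,-0.05,220,0,0,0,0.65,-4.1,-0.05,220,0,0,0,0.65,-4.1,-0.05,220,0,0,0,0.65,-4.1,-0.05,220,0,0,0,0.65,-4.1,-0.05,220,0,0,0,0.64,-4.15,-0.05,220,0,0,0,0,0,0,220,0,0,0,0,0,0,220,0,0,0,0,0,0,220,0,0,0,0,0,0,220]'

```text
t: 42.38
eef_pos: [561.2, -12.9, 104.7]
eef_rot: [[0.981, -0.196, -0.0], [-0.196, -0.981, -0.0], [-0.0, 0.0, -1.0]]
contact_force: [-0.4, 0.6, -0.5]
opening: 0.254
```

```bash
python3 mv.py 560.5,-11,50,-11.2;  python3 - <<'E'
from h import *
s=robot.state();p=s['eef_pos'];R=np.array(s['eef_rot']);z=p[2]+27.2
im,d=robot.read_camera('scene')
for g in slides('scene',im,z,*GREEN,minA=40):
    if np.hypot(g[0]-p[0],g[1]-p[1])<50: print(g,'tool xy',np.round(((np.array([g[0],g[1],z])-p)@R)[:2],1),'to pocket3 scene frame', np.round((np.array([563.5,-12.9,z])-[g[0],g[1],z])@R,1))
E
```

```text
t 42.375 p [561.2 -12.9 104.7] F [-0.4  0.6 -0.5] op 0.254
turn z -0.09  shift cm -0.11 -0.17 5.47 | min rows: turn 1 shift 2
[564.1, -15.4, -10.1, 56.3, 23.0, 347.7, 233.0] tool xy [3.3 1.9] to pocket3 scene frame [-1.1 -2.3  0. ]
```

Emit:
arm_command --rows '[0,0,0,-0.1,-0.2,3,220,0,0,0,0,0,1.7,220,0,0,0,0,0,0.7,220,0,0,0,0,0,0,220,0,0,0,0,0,0,220,0,0,0,0,0,0,220]'

```text
t: 43.18
eef_pos: [561.7, -9.8, 51.9]
eef_rot: [[0.981, -0.194, 0.002], [-0.194, -0.981, -0.0], [0.002, -0.0, -1.0]]
contact_force: [0.7, -0.2, -0.6]
opening: 0.253
```

Emit:
arm_command --rows '[0,0,0,0,0,0.2,220,0,0,0,0,0,0.2,220,0,0,0,0,0,0,220,0,0,0,0,0,0,220]'

```text
t: 43.68
eef_pos: [560.9, -9.7, 46.8]
eef_rot: [[0.981, -0.194, -0.0], [-0.194, -0.981, 0.0], [-0.0, 0.0, -1.0]]
contact_force: [0.1, 0.3, -1.0]
opening: 0.254
```

Emit:
arm_command --rows '[0,0,0,0,0.05,0.15,220,0,0,0,0,0,0.1,220,0,0,0,0,0,0,220,0,0,0,0,0,0,220]'

```text
t: 44.18
eef_pos: [560.8, -10.2, 44.4]
eef_rot: [[0.981, -0.194, -0.0], [-0.194, -0.981, 0.0], [-0.0, -0.0, -1.0]]
contact_force: [-0.0, -0.5, -0.1]
opening: 0.252
```

Emit:
arm_command --rows '[0,0,0,0,0,0.1,220,0,0,0,0,0,0,220,0,0,0,0,0,0,150,0,0,0,0,0,0,150,0,0,0,0,0,0,150,0,0,0,0,0,0,150,0,0,0,0,0,-1.5,150,0,0,0,0,0,-3.5,150,0,0,0,0,0,0,150,0,0,0,0,0,0,150]'

```text
t: 45.42
eef_pos: [561.1, -10.3, 93.9]
eef_rot: [[0.981, -0.194, 0.001], [-0.194, -0.981, -0.0], [0.001, -0.0, -1.0]]
contact_force: [-0.7, -0.3, -0.1]
opening: 0.414
```

```bash
python3 mv.py 543.5,-368.8,85,12.3;  python3 - <<'E'
from h import *
im,d=robot.read_camera('scene'); print([s for s in slides('scene',im,71,*GREEN) if -120<s[1]<30]); print([s for s in slides('scene',im,18,*GREEN) if s[1]<-200])
E
```

```text
t 45.425 p [561.1 -10.3  93.9] F [-0.7 -0.3 -0.1] op 0.414
turn z -23.50  shift cm -9.35 34.66 0.89 | min rows: turn 3 shift 8
[[553.9, -10.7, -10.9, 42.5, 23.3, 349.6, 243.7], [542.8, -67.2, -9.6, 43.7, 23.4, 328.8, 238.8]]
[[545.8, -368.7, 12.1, 57.4, 19.8, 221.5, 243.5]]
```

Emit:
arm_command --rows '[0,0,-7.83,0,0,-0.5,135,0,0,-7.83,0,0,0,135,0,0,-7.83,0,0,0,135,0,0,0,-1.04,3.85,0.1,135,0,0,0,-1.04,3.85,0.1,135,0,0,0,-1.04,3.85,0.1,135,0,0,0,-1.04,3.85,0.1,135,0,0,0,-1.04,3.85,0.1,135,0,0,0,-1.04,3.85,0.1,135,0,0,0,-1.04,3.85,0.1,135,0,0,0,-1.04,3.85,0.1,135,0,0,0,-1.03,3.86,0.1,135,0,0,0,0,0,0,135,0,0,0,0,0,0,135,0,0,0,0,0,0,135,0,0,0,0,0,0,135]'

```text
t: 47.48
eef_pos: [543.5, -367.8, 89.5]
eef_rot: [[0.977, 0.214, -0.0], [0.214, -0.977, 0.0], [-0.0, -0.0, -1.0]]
contact_force: [-0.0, 0.4, 1.1]
opening: 0.468
```

```bash
python3 mv.py 543.5,-368.8,-9.5,12.3;  python3 - <<'E'
from h import *
im,d=robot.read_camera('scene'); print([s for s in slides('scene',im,18,*GREEN) if s[1]<-200])
E
```

```text
t 47.475 p [ 543.5 -367.8   89.5] F [-0.   0.4  1.1] op 0.468
turn z 0.06  shift cm -0.02 0.10 9.90 | min rows: turn 1 shift 3
[[545.8, -368.7, 12.1, 57.4, 19.8, 221.5, 243.5]]
```

Emit:
arm_command --rows '[0,0,0,-0.02,0.1,4,135,0,0,0,0,0,4,135,0,0,0,0,0,1.6,135,0,0,0,0,0,0.3,135,0,0,0,0,0,0,135,0,0,0,0,0,0,135,0,0,0,0,0,0,220,0,0,0,0,0,0,220,0,0,0,0,0,0,220,0,0,0,0,0,0,220,0,0,0,0,0,0,220]'

```text
t: 48.9
eef_pos: [543.4, -369.9, -9.2]
eef_rot: [[0.977, 0.213, 0.0], [0.213, -0.977, -0.0], [0.0, 0.0, -1.0]]
contact_force: [-1.0, 0.2, 4.8]
opening: 0.251
```

Emit:
arm_command --rows '[0,0,0,0,0,-1,220,0,0,0,0,0,-4,220,0,0,0,0,0,-5,220,0,0,0,0,0,-1,220,0,0,0,0,0,0,220,0,0,0,0,0,0,220]'

```text
t: 49.65
eef_pos: [542.1, -368.9, 98.3]
eef_rot: [[0.977, 0.213, -0.003], [0.213, -0.977, 0.002], [-0.002, -0.003, -1.0]]
contact_force: [0.3, -0.6, -0.5]
opening: 0.254
```

```bash
python3 mv.py 572,45.8,103,-11.2
```

```text
t 49.65 p [ 542.1 -368.9   98.3] F [ 0.3 -0.6 -0.5] op 0.254
turn z 23.49  shift cm -5.13 -41.26 -0.47 | min rows: turn 3 shift 10
```

Emit:
arm_command --rows '[0,0,7.83,0,0,0,220,0,0,7.83,0,0,0,220,0,0,7.83,0,0,0,220,0,0,0,-0.51,-4.13,-0.05,220,0,0,0,-0.51,-4.13,-0.05,220,0,0,0,-0.51,-4.13,-0.05,220,0,0,0,-0.51,-4.13,-0.05,220,0,0,0,-0.51,-4.13,-0.05,220,0,0,0,-0.51,-4.13,-0.05,220,0,0,0,-0.51,-4.13,-0.05,220,0,0,0,-0.51,-4.13,-0.05,220,0,0,0,-0.51,-4.13,-0.05,220,0,0,0,-0.51,-4.09,-0.05,220,0,0,0,0,0,0,220,0,0,0,0,0,0,220,0,0,0,0,0,0,220,0,0,0,0,0,0,220]'

```text
t: 51.78
eef_pos: [573.3, 43.8, 105.2]
eef_rot: [[0.981, -0.196, -0.0], [-0.196, -0.981, -0.0], [-0.0, 0.0, -1.0]]
contact_force: [-0.4, -0.3, -1.0]
opening: 0.251
```

```bash
python3 mv.py 572,45.8,51,-11.2;  python3 - <<'E'
from h import *
s=robot.state();p=s['eef_pos'];R=np.array(s['eef_rot']);z=p[2]+27.2
im,d=robot.read_camera('scene')
for g in slides('scene',im,z,*GREEN,minA=40):
    if np.hypot(g[0]-p[0],g[1]-p[1])<50: print(g,'tool xy',np.round(((np.array([g[0],g[1],z])-p)@R)[:2],1),'to pocket2 scene frame', np.round((np.array([575.1,44,z])-[g[0],g[1],z])@R,1))
E
```

```text
t 51.775 p [573.3  43.8 105.2] F [-0.4 -0.3 -1. ] op 0.251
turn z -0.08  shift cm -0.16 -0.17 5.42 | min rows: turn 1 shift 2
[575.9, 41.0, -8.8, 57.0, 22.9, 369.6, 238.0] tool xy [3.1 2.2] to pocket2 scene frame [-1.4 -2.8 -0. ]
```

Emit:
arm_command --rows '[0,0,0,-0.12,-0.17,3,220,0,0,0,0,0,1.7,220,0,0,0,0,0,0.7,220,0,0,0,0,0,0,220,0,0,0,0,0,0,220,0,0,0,0,0,0,220]'

```text
t: 52.58
eef_pos: [573.3, 46.7, 52.4]
eef_rot: [[0.981, -0.194, 0.002], [-0.194, -0.981, -0.0], [0.002, -0.0, -1.0]]
contact_force: [-0.4, 0.7, 0.1]
opening: 0.251
```

Emit:
arm_command --rows '[0,0,0,0,0,0.2,220,0,0,0,0,0,0.2,220,0,0,0,0,0,0,220,0,0,0,0,0,0,220]'

```text
t: 53.08
eef_pos: [572.5, 46.7, 47.4]
eef_rot: [[0.981, -0.194, -0.0], [-0.194, -0.981, -0.0], [-0.0, 0.0, -1.0]]
contact_force: [0.1, -0.2, -0.2]
opening: 0.252
```

Emit:
arm_command --rows '[0,0,0,0,0.03,0.15,220,0,0,0,0,0,0.15,220,0,0,0,0,0,0,220,0,0,0,0,0,0,220]'

```text
t: 53.58
eef_pos: [572.5, 46.5, 44.4]
eef_rot: [[0.981, -0.194, -0.0], [-0.194, -0.981, 0.0], [-0.0, -0.0, -1.0]]
contact_force: [0.1, -0.2, -1.1]
opening: 0.253
```

Emit:
arm_command --rows '[0,0,0,0,0,0.1,220,0,0,0,0,0,0,220,0,0,0,0,0,0,150,0,0,0,0,0,0,150,0,0,0,0,0,0,150,0,0,0,0,0,0,150,0,0,0,0,0,-1.5,150,0,0,0,0,0,-3.5,150,0,0,0,0,0,0,150,0,0,0,0,0,0,150]'

```text
t: 54.82
eef_pos: [572.7, 46.5, 94.0]
eef_rot: [[0.981, -0.194, 0.001], [-0.194, -0.981, 0.0], [0.001, -0.0, -1.0]]
contact_force: [-1.1, -0.7, -0.3]
opening: 0.407
```

```bash
python3 mv.py 400,-250,150,-11.2
```

```text
t 54.825 p [572.7  46.5  94. ] F [-1.1 -0.7 -0.3] op 0.407
turn z -0.01  shift cm -11.18 32.44 -5.60 | min rows: turn 1 shift 8
```

Move aside for a verification look at nest and tray.

Emit:
arm_command --rows '[0,0,0,-1.4,4.05,-1,200,0,0,0,-1.4,4.05,-1,200,0,0,0,-1.4,4.05,-1,200,0,0,0,-1.4,4.05,-1,200,0,0,0,-1.4,4.05,-1,200,0,0,0,-1.4,4.05,-1,255,0,0,0,-1.4,4.05,0,255,0,0,0,-1.4,4.05,0,255,0,0,0,0,0,0,255,0,0,0,0,0,0,255]'

```text
t: 56.08
eef_pos: [399.4, -249.0, 152.7]
eef_rot: [[0.981, -0.195, -0.001], [-0.195, -0.981, 0.001], [-0.001, -0.001, -1.0]]
contact_force: [-0.6, -0.1, 0.2]
opening: 0.004
```

Run:
```python
from h import *
s=robot.state();print(s['eef_pos'],s['opening'])
im,d=robot.read_camera('top'); im2,d2=robot.read_camera('scene'); X=cloud('top',d)
print('seated top',[g for g in slides('top',im,71,*GREEN) if 500<g[0]<620 and abs(g[1])<150]); print('tray top',[g for g in slides('top',im,20,*PINK) if g[1]>200])
print('seated scene',[g for g in slides('scene',im2,71,*GREEN) if 500<g[0]<620 and abs(g[1])<150]); print('tray',[g for g in slides('scene',im2,20,*PINK) if g[1]>200])
for q in [[549,-68,71],[560,-11,71],[571,45.5,71],[478,337,20],[474,274,20]]:
    u,v=proj('top',q)[0].round().astype(int); w=X[v-8:v+9,u-3:u+4].reshape(-1,3); w=w[abs(w[:,2]-np.median(w[:,2]))<8]; A=np.c_[w[:,:2]-w[:,:2].mean(0),np.ones(len(w))]
    print(q,np.round(np.linalg.lstsq(A,w[:,2],rcond=None)[0],3))
a=cv2.resize(im[170:310,110:360][...,::-1],(800,448),interpolation=cv2.INTER_CUBIC); cv2.imwrite('pics/t11.png',a)
# hinge estimate from cover cloud (scene)
Y=cloud('scene',d2); m=(Y[...,2]>95)&(Y[...,0]>600)&(Y[...,0]<760)&(abs(Y[...,1])<140); print('cover pts',m.sum(),np.round(np.percentile(Y[m],[1,50,99],axis=0)))
```

```text
[ 399.36553196 -249.0257718   152.66999855] 0.0038284999568657728
seated top [[547.4, -67.0, -11.3, 56.2, 23.1, 320.5, 240.0], [558.3, -10.7, -10.5, 56.2, 22.3, 296.1, 233.5], [570.4, 45.6, -11.1, 56.4, 23.0, 271.9, 226.3]]
tray top [[471.6, 273.3, -4.4, 58.6, 26.1, 173.0, 265.2], [476.3, 337.0, -4.3, 58.2, 26.5, 146.1, 261.0]]
seated scene [[565.5, 46.1, -11.7, 41.9, 22.9, 370.6, 248.8], [553.9, -10.7, -10.9, 42.5, 23.3, 349.6, 243.7], [542.8, -67.2, -9.6, 43.7, 23.4, 328.8, 238.8]]
tray [[480.5, 336.7, -3.4, 61.6, 22.8, 473.9, 243.7], [476.6, 272.0, -5.0, 59.6, 25.8, 451.2, 240.7]]
[549, -68, 71] [-1.0000e-03 -1.0000e-03  7.0415e+01]
[560, -11, 71] [-2.0000e-02 -2.3000e-02  7.0368e+01]
[571, 45.5, 71] [-4.7000e-02 -2.6000e-02  7.0116e+01]
[478, 337, 20] [-0.02  -0.065 19.094]
[474, 274, 20] [ 1.2000e-02 -5.8000e-02  1.8841e+01]
cover pts 2082 [[ 649. -121.   97.]
 [ 680.   -5.  175.]
 [ 709.  110.  193.]]
```

View pics/t11.png

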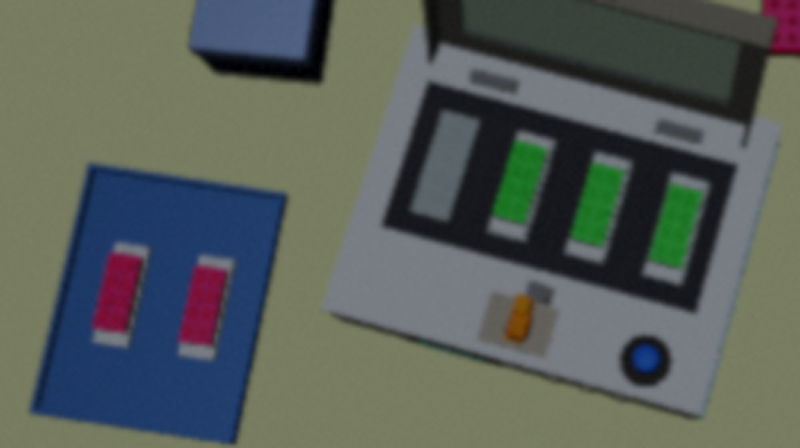

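All five are in place. Green tops read 70.1–70.4 mm and level, within about 1.5 mm of the pocket centres. The pinks are flat in the tray at z≈19, and the left pocket is empty. Next, locate the cover's top edge for shutting.

Run:
```python
from h import *
im,d=robot.read_camera('scene'); Y=cloud('scene',d); o=np.array([553.3,18.9,0]); ex=np.array([.981,-.194,0]); ey=np.array([.194,.981,0])
L=np.stack([(Y-o)@ex,(Y-o)@ey,Y[...,2]],-1)
m=(abs(L[...,1])<100)&(L[...,0]>60)&(L[...,0]<220)&(L[...,2]>70)
for z in range(70,215,10):
    k=m&(abs(L[...,2]-z)<5); 
    if k.sum()>5: print(z,k.sum(),np.round(np.percentile(L[...,0][k],[5,50,95])))
f=lambda lx,ly:np.round(o+ex*lx+ey*ly,1)
print(f(75,0),f(200,0))
```

```text
70 55 [106. 108. 111.]
80 105 [107. 110. 113.]
90 98 [110. 113. 116.]
100 107 [113. 116. 119.]
110 95 [116. 119. 121.]
120 105 [119. 122. 125.]
130 109 [122. 125. 127.]
140 108 [125. 128. 130.]
150 99 [127. 131. 133.]
160 108 [131. 134. 137.]
170 120 [135. 137. 140.]
180 420 [121. 135. 142.]
190 451 [118. 126. 140.]
[626.9   4.3   0. ] [749.5 -19.9   0. ]
```

```bash
python3 mv.py 399.4,-249,225,-11.2 720.1,-14.1,225,-11.2 720.1,-14.1,146,-11.2
```

```text
t 56.225 p [ 400.  -248.6  153.1] F [-0.3  0.8 -0.3] op 0.005
turn z 0.08  shift cm -0.05 0.05 -7.19 | min rows: turn 1 shift 2
turn z -0.00  shift cm 26.90 -29.27 -0.00 | min rows: turn 0 shift 9
turn z -0.00  shift cm 0.00 -0.00 7.90 | min rows: turn 0 shift 2
```

Emit:
arm_command --rows '[0,0,0,0,0,-3.6,255,0,0,0,0,0,-3.6,255,0,0,0,0,0,0,255,0,0,0,2.69,-2.93,0,255,0,0,0,2.69,-2.93,0,255,0,0,0,2.69,-2.93,0,255,0,0,0,2.69,-2.93,0,255,0,0,0,2.69,-2.93,0,255,0,0,0,2.69,-2.93,0,255,0,0,0,2.69,-2.93,0,255,0,0,0,2.69,-2.93,0,255,0,0,0,2.69,-2.93,0,255,0,0,0,2.69,-2.93,0,255,0,0,0,0,0,0,255,0,0,0,0,0,0,255,0,0,0,0,0,0,255]'

```text
t: 58.22
eef_pos: [719.9, -14.9, 225.5]
eef_rot: [[0.981, -0.195, -0.0], [-0.195, -0.981, -0.0], [-0.0, 0.0, -1.0]]
contact_force: [0.5, -0.1, -0.1]
opening: 0.006
```

```bash
python3 mv.py 720.1,-14.1,146,-11.2
```

```text
t 58.225 p [719.9 -14.9 225.5] F [ 0.5 -0.1 -0.1] op 0.006
turn z -0.03  shift cm 0.00 -0.08 7.95 | min rows: turn 1 shift 2
```

Emit:
arm_command --rows '[0,0,0,0,-0.05,4,255,0,0,0,0,0,3.9,255,0,0,0,0,0,0,255,0,0,0,0,0,0,255,0,0,0,-1.5,0,-0.2,255,0,0,0,-1.5,0,-0.2,255,0,0,0,-1.4,0,-0.2,255,0,0,0,-1.4,0,-0.1,255,0,0,0,0,0,0,255,0,0,0,0,0,0,255]'

```text
t: 59.48
eef_pos: [665.1, -3.0, 155.6]
eef_rot: [[0.981, -0.194, 0.004], [-0.194, -0.981, -0.0], [0.004, -0.0, -1.0]]
contact_force: [2.1, 0.3, 0.9]
opening: 0.005
```

Run:
```python
from h import *
im,d=robot.read_camera('scene'); cv2.imwrite('pics/s12.png',cv2.resize(im[130:300,270:450][...,::-1],(630,595),interpolation=cv2.INTER_CUBIC))
```

```text
(no output)
```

View pics/s12.png

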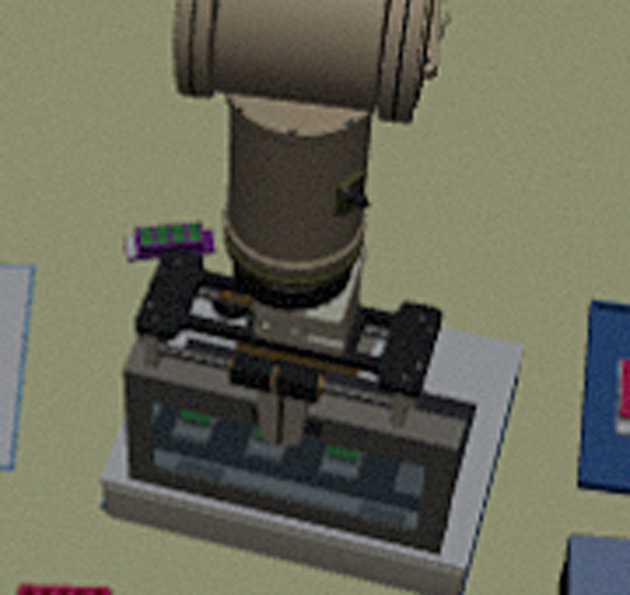

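The finger is on the cover's outer face at crop (285,430), cover about vertical, 2 N. Following the arc down.

Emit:
arm_command --rows '[0,0,0,-1.65,0,-0.2,255,0,0,0,-1.65,0,-0.2,255,0,0,0,-1.5,0,0.3,255,0,0,0,-1.5,0,0.3,255,0,0,0,-1.35,0,0.7,255,0,0,0,-1.35,0,0.7,255,0,0,0,-1.15,0,1,255,0,0,0,-1.15,0,1,255,0,0,0,0,0,0,255,0,0,0,0,0,0,255]'

```text
t: 60.78
eef_pos: [553.4, 19.1, 118.0]
eef_rot: [[0.981, -0.194, 0.0], [-0.194, -0.981, -0.0], [0.0, -0.0, -1.0]]
contact_force: [-0.5, 0.2, 2.8]
opening: 0.005
```

Run:
```python
from h import *
s=robot.state();p=s['eef_pos'];o=np.array([553.3,18.9,0]); ex=np.array([.981,-.194,0]); ey=np.array([.194,.981,0])
print('lx',(p-o)@ex,'ly',(p-o)@ey,'tip z',p[2]+19)
im,d=robot.read_camera('scene'); Y=cloud('scene',d);L=np.stack([(Y-o)@ex,(Y-o)@ey,Y[...,2]],-1)
for lx in range(-60,110,10):
    k=(abs(L[...,0]-lx)<5)&(abs(abs(L[...,1])-85)<25); print(lx,k.sum(),np.round(np.median(L[...,2][k])) if k.any() else '')
```

```text
lx 0.053811153930479444 ly 0.22202387974498156 tip z 136.98083318005465
-60 27 578.0
-50 20 575.0
-40 20 575.0
-30 70 264.0
-20 237 148.0
-10 267 142.0
0 272 137.0
10 281 131.0
20 316 126.0
30 377 236.0
40 406 243.0
50 169 105.0
60 182 98.0
70 161 92.0
80 229 85.0
90 302 65.0
100 236 56.0
```

Emit:
arm_command --rows '[0,0,0,-0.8,0,1.2,255,0,0,0,-0.8,0,1.2,255,0,0,0,-0.4,0,1,255,0,0,0,-0.3,0,0.9,255,0,0,0,-0.1,0,0.3,255,0,0,0,0,0,0,255,0,0,0,0,0,0,255]'

```text
t: 61.7
eef_pos: [529.1, 23.9, 71.5]
eef_rot: [[0.981, -0.194, -0.001], [-0.194, -0.981, 0.0], [-0.001, 0.0, -1.0]]
contact_force: [-2.0, 0.3, 2.9]
opening: 0.006
```

Emit:
arm_command --rows '[0,0,0,0,0,0.2,255,0,0,0,0,0,0.2,255,0,0,0,0,0,0,255,0,0,0,0,0,0,255]'

```text
t: 62.2
eef_pos: [529.2, 23.9, 67.6]
eef_rot: [[0.981, -0.194, -0.0], [-0.194, -0.981, 0.0], [-0.0, -0.0, -1.0]]
contact_force: [-2.0, 0.2, 3.8]
opening: 0.008
```

Emit:
arm_command --rows '[0,0,0,0,0,0.2,255,0,0,0,0,0,0,255,0,0,0,0,0,0,255]'

```text
t: 62.58
eef_pos: [529.4, 23.9, 65.4]
eef_rot: [[0.981, -0.194, 0.0], [-0.194, -0.981, -0.0], [0.0, -0.0, -1.0]]
contact_force: [-1.3, 0.7, 3.2]
opening: 0.006
```

Emit:
arm_command --rows '[0,0,0,0,0,0.15,255,0,0,0,0,0,0,255,0,0,0,0,0,0,255]'

```text
t: 62.95
eef_pos: [529.2, 23.9, 63.7]
eef_rot: [[0.981, -0.194, -0.0], [-0.194, -0.981, -0.0], [-0.0, 0.0, -1.0]]
contact_force: [-0.5, -0.4, -1.2]
opening: 0.005
```

Emit:
arm_command --rows '[0,0,0,0,0,0.15,255,0,0,0,0,0,0,255,0,0,0,0,0,0,255]'

```text
t: 63.32
eef_pos: [529.3, 23.9, 62.5]
eef_rot: [[0.981, -0.194, -0.0], [-0.194, -0.981, -0.0], [-0.0, 0.0, -1.0]]
contact_force: [-1.3, -0.1, 1.8]
opening: 0.006
```

Run:
```python
from h import *
im,d=robot.read_camera('scene'); print([g for g in slides('scene',im,80,*ORANGE,minA=5) if g[0]>300]); s=robot.state(); print(s['eef_pos'],s['contact_force'])
cv2.imwrite('pics/s13.png',im[...,::-1])
```

```text
[]
[529.29091962  23.93521515  62.53780881] [-1.11980816  0.62228649  2.55663405]
```

Emit:
arm_command --rows '[0,0,0,0,0,0.15,255,0,0,0,0,0,0,255,0,0,0,0,0,0,255]'

```text
t: 63.75
eef_pos: [529.3, 23.9, 61.2]
eef_rot: [[0.981, -0.194, -0.0], [-0.194, -0.981, 0.0], [-0.0, -0.0, -1.0]]
contact_force: [-2.6, 0.2, 5.6]
opening: 0.004
```

Emit:
arm_command --rows '[0,0,0,0,0,0.1,255,0,0,0,0,0,0,255,0,0,0,0,0,0,255]'

```text
t: 64.12
eef_pos: [529.2, 23.9, 60.7]
eef_rot: [[0.981, -0.194, -0.0], [-0.194, -0.981, -0.0], [-0.0, 0.0, -1.0]]
contact_force: [-5.9, 1.6, 8.8]
opening: 0.006
```

Emit:
arm_command --rows '[0,0,0,0,0,0.1,255,0,0,0,0,0,0,255,0,0,0,0,0,0,255]'

```text
t: 64.5
eef_pos: [529.2, 24.0, 60.2]
eef_rot: [[0.981, -0.194, -0.0], [-0.194, -0.981, 0.0], [-0.0, 0.0, -1.0]]
contact_force: [-8.2, 0.8, 15.1]
opening: 0.008
```

Emit:
arm_command --rows '[0,0,0,0,0,-1,255,0,0,0,0,0,-3,255,0,0,0,0,0,-4,255,0,0,0,0,0,0,255,0,0,0,0,0,0,255]'

```text
t: 65.12
eef_pos: [529.1, 23.9, 138.5]
eef_rot: [[0.981, -0.194, -0.0], [-0.194, -0.981, 0.0], [-0.0, 0.0, -1.0]]
contact_force: [0.3, 0.4, 0.1]
opening: 0.007
```

```bash
python3 - <<'E'
from h import *
im,d=robot.read_camera('scene'); s=robot.state();print(s['eef_pos']); print([g for g in slides('scene',im,80,*ORANGE,minA=5) if g[0]>300]); cv2.imwrite('pics/s14.png',cv2.resize(im[150:300,270:450][...,::-1],(720,600),interpolation=cv2.INTER_CUBIC))
o=np.array([553.3,18.9,0]); ex=np.array([.981,-.194,0]); ey=np.array([.194,.981,0])
Y=cloud('scene',d);L=np.stack([(Y-o)@ex,(Y-o)@ey,Y[...,2]],-1)
for lx in range(-50,90,10):
    k=(abs(L[...,0]-lx)<5)&(abs(abs(L[...,1])-85)<25); print(lx,np.round(np.median(L[...,2][k])) if k.any() else '',end='; ')
E
python3 mv.py 455.1,-55,110,-11.2 455.1,-55,70,-11.2
```

```text
[528.55150526  23.92388741 137.75486502]
[[483.0, 35.8, 2.7, 32.3, 13.7, 368.8, 222.2]]
-50 282.0; -40 88.0; -30 86.0; -20 86.0; -10 262.0; 0 280.0; 10 271.0; 20 85.0; 30 82.0; 40 82.0; 50 83.0; 60 83.0; 70 81.0; 80 76.0; t 65.175 p [528.6  23.9 137.8] F [-0.6 -0.6 -0.3] op 0.007
turn z -0.00  shift cm -5.67 9.17 2.78 | min rows: turn 1 shift 3
turn z -0.00  shift cm 0.00 -0.00 4.00 | min rows: turn 0 shift 1
```

The cover is flat at about 84 mm and the tab is back home at (483,35.8), the same as at the start. Now the button.

Emit:
arm_command --rows '[0,0,0,-1.9,3.06,0,255,0,0,0,-1.9,3.06,0,255,0,0,0,-1.87,3.05,0,255,0,0,0,0,0,0,255,0,0,0,0,0,3,255,0,0,0,0,0,3.5,255,0,0,0,0,0,0,255,0,0,0,0,0,0,255]'

```text
t: 66.18
eef_pos: [456.3, -54.7, 74.6]
eef_rot: [[0.981, -0.194, -0.0], [-0.194, -0.981, 0.0], [-0.0, -0.0, -1.0]]
contact_force: [-0.9, -0.5, 0.4]
opening: 0.007
```

```bash
python3 mv.py 455.1,-55,60,-11.2
python3 - <<'E'
from h import *
im,d=robot.read_camera('scene'); cv2.imwrite('pics/s15.png',cv2.resize(im[150:300,270:450][...,::-1],(720,600),interpolation=cv2.INTER_CUBIC))
E
```

```text
t 66.175 p [456.3 -54.7  74.6] F [-0.9 -0.5  0.4] op 0.007
turn z 0.02  shift cm -0.11 0.05 1.46 | min rows: turn 1 shift 1
```

View pics/s15.png

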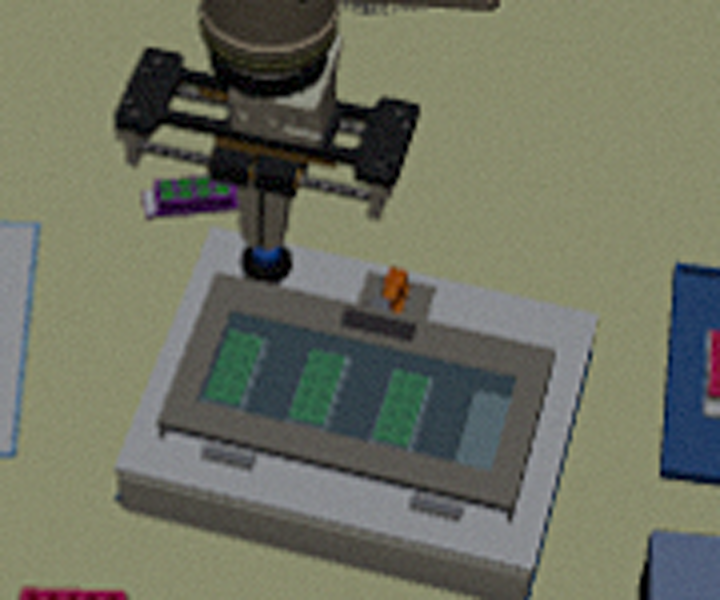

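The cover is shut and latched with green caps under the window, and the finger is centred over the button at crop (267,250). Pressing down in steps.

Emit:
arm_command --rows '[0,0,0,-0.05,0,0.6,255,0,0,0,0,0,0.5,255,0,0,0,0,0,0.3,255,0,0,0,0,0,0,255,0,0,0,0,0,0,255]'

```text
t: 66.85
eef_pos: [455.3, -54.9, 60.1]
eef_rot: [[0.981, -0.194, -0.0], [-0.194, -0.981, 0.0], [-0.0, -0.0, -1.0]]
contact_force: [-1.0, 0.6, 1.2]
opening: 0.005
```

Emit:
arm_command --rows '[0,0,0,0,0,0.2,255,0,0,0,0,0,0.2,255,0,0,0,0,0,0,255,0,0,0,0,0,0,255]'

```text
t: 67.35
eef_pos: [455.5, -55.0, 56.1]
eef_rot: [[0.981, -0.194, 0.0], [-0.194, -0.981, -0.0], [0.0, -0.0, -1.0]]
contact_force: [-0.1, 0.0, 3.6]
opening: 0.002
```

Emit:
arm_command --rows '[0,0,0,0,0,0.15,255,0,0,0,0,0,0.1,255,0,0,0,0,0,0,255,0,0,0,0,0,0,255]'

```text
t: 67.85
eef_pos: [455.6, -55.0, 54.7]
eef_rot: [[0.981, -0.194, 0.0], [-0.194, -0.981, -0.0], [0.0, 0.0, -1.0]]
contact_force: [-7.6, 1.4, 14.7]
opening: 0.006
```

Emit:
arm_command --rows '[0,0,0,0,0,0.1,255,0,0,0,0,0,0,255,0,0,0,0,0,0,255]'

```text
t: 68.22
eef_pos: [455.8, -55.0, 54.5]
eef_rot: [[0.981, -0.194, 0.0], [-0.194, -0.981, -0.0], [0.001, 0.0, -1.0]]
contact_force: [-10.9, 2.1, 23.4]
opening: 0.007
```

Fully down: hard stop at 23 N. Lift off, move aside and make the final check.

Emit:
arm_command --rows '[0,0,0,0,0,-1,255,0,0,0,0,0,-3,255,0,0,0,0,0,-5,255,0,0,0,-1,4,-1,255,0,0,0,-1,4,0,255,0,0,0,-1,4,0,255,0,0,0,-1,4,0,255,0,0,0,0,4,0,255,0,0,0,0,0,0,255,0,0,0,0,0,0,255,0,0,0,0,0,0,255,0,0,0,0,0,0,255]'

```text
t: 69.72
eef_pos: [377.6, -242.5, 152.4]
eef_rot: [[0.981, -0.193, 0.0], [-0.193, -0.981, 0.0], [0.0, -0.0, -1.0]]
contact_force: [0.1, -0.5, 0.0]
opening: 0.003
```

Run:
```python
from h import *
im,d=robot.read_camera('top'); im2,d2=robot.read_camera('scene'); s=robot.state(); print(s['t'],s['eef_pos'],s['contact_force'])
G=((45,60,40),(90,255,255))
print('seated top',[g for g in slides('top',im,71,*G) if 500<g[0]<620 and abs(g[1])<150]); print('tray',[g for g in slides('top',im,20,*PINK) if g[1]>200])
print('tab',[g for g in slides('top',im,80,*ORANGE,minA=10) if g[0]<600],[g for g in slides('scene',im2,80,*ORANGE,minA=5) if g[0]>300])
a=cv2.imread('pics/top0.png')[...,::-1].astype(int); print('bystander diff', [np.abs(im[y0:y1,x0:x1]-a[y0:y1,x0:x1]).mean().round(1) for y0,y1,x0,x1 in((130,200,165,220),(140,190,345,380),(170,212,403,445))])
cv2.imwrite('pics/t16.png',im[...,::-1])
```

```text
69.825 [ 377.50210002 -242.7762659   152.45355009] [-0.15895673 -0.16393514 -0.45318935]
seated top [[547.4, -66.6, -10.3, 59.6, 25.8, 320.3, 240.0], [558.6, -10.4, -10.8, 59.4, 26.6, 296.0, 233.5], [570.6, 46.0, -11.1, 59.4, 26.9, 271.8, 226.3]]
tray [[471.6, 273.3, -4.0, 58.5, 26.2, 173.0, 265.0], [476.3, 337.0, -4.3, 58.2, 26.5, 146.1, 261.0]]
tab [[472.3, 35.8, -8.3, 26.4, 11.4, 271.6, 268.5]] [[481.3, 35.7, 2.7, 35.7, 13.7, 368.7, 221.9]]
bystander diff [np.float64(4.4), np.float64(3.7), np.float64(4.2)]
```

View pics/t16.png

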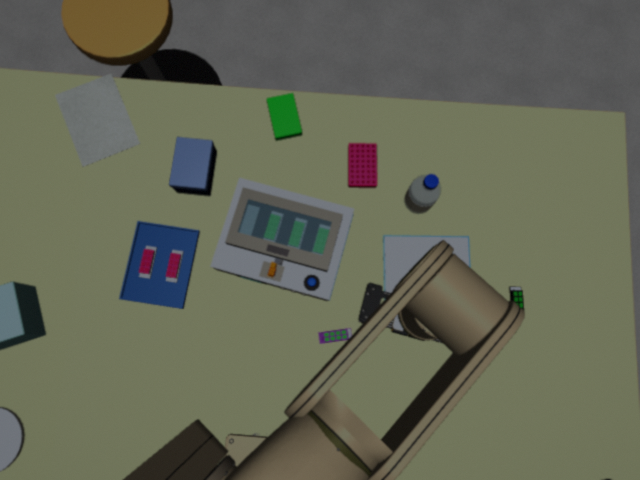

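The view shows the cover shut with three green slides under it, two pink slides in the tray at (147,262) and (174,266), and the bystanders unmoved. Handing in.

```bash
python3 -c "
from cell import robot
print(robot.job_done(), robot.state()['t'])"
```

```text
the job is handed in; nothing more can be done
the job is handed in; nothing more can be done
```

The job is done and handed in at about 70 s of the 208 s allowed; the hand-in reports no verdict. I slid the latch until the cover sprang open, moved the 2 finished slides to the tray and seated the 3 fresh slides in pockets 2, 3 and 4. One of the fresh slides had been knocked aside, so I found it again before picking it up. I then pushed the cover shut and pressed the start button to its stop.

**Last checks:**
- **Fresh slides:** level, within about 2 mm of the pocket centres and about 1° of square.
- **Finished slides:** flat on the tray floor.
- **Cover and latch:** the cover is flat and the latch tab is back where it started. I judged both from the camera images, as the joint values can't be read.
- **Bystanders:** the tip box, bottle and tube rack look unmoved, and the robot is touching nothing.

**Disagreements:**
- **Fingertip height:** the fingertips sat about 19 mm above the reported TCP, so my first latch pushes passed over the tab. I allowed for this from then on.
- **Cameras:** the two differed by 4–5 mm in x, so I worked from their mean.
- **Force peaks:** my final presses reached about 15 N on the cover and 23 N on the button, which is more than either needed.

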